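# Clamp a brass tube in the sawing jig

## Task

Get the brass tube ready for sawing: lay it in the V-grooves of the sawing jig with one end up against the jig's end stop, swing the clamp arm home over it, and turn the T-handle clockwise until the screw firmly resists, so that the tube is gripped. Do not go on and crush the thin tube, do not knock the other tools about, and let go at the end.

Things in the scene. Friction and masses are not known exactly. Their poses are not given: they have to be found in the camera images.
- jig: Tube-sawing jig, fixed to the bench. Origin: on the bench under the place where the clamp presses; y along the V-grooves, x towards the arm's post, z up. A 12 mm base plate (x -34 to 74, y -44 to 42 mm; 34 mm wide on to y = 102) carries a V-block (40 mm wide, y -24 to 24, top z = 38), a small V-rest (32 mm wide, y 80 to 92, top z = 38), end stop and post.
- tube_seat (a point): Where the middle of the tube's axis belongs: jig x = 0, y = 36, z = 38.3 mm. Its y axis runs along the grooves. The gap between V-block and V-rest (jig y 24 to 80) leaves the fingers room on both sides of the tube down to z = 14 mm.
- end_stop (a point): Centre of the stop's face, at jig y = -24 mm, facing the jig's +y at the height of the tube axis. The stop is a steel plate 34 mm wide and 8 mm thick, top z = 45 mm, across the end of the V-block.
- post_axis (a point): On the vertical axis of the swing arm, the 21 mm post at jig x = 52, y = 0 (rivet top at z = 100 mm); the point is at arm height. The steel arm is 17 mm wide (29 at the post), z 76 to 90 mm; 52 mm from post axis to screw axis.
- swing_arm (a joint): Angle of the clamp arm about the post, rad. 0: home, against its stop, pointing to the jig's -x with the screw over the V-block (jig x = 0, y = 0). Grows anticlockwise seen from above; at 1.57 it points to the jig's -y. Starts open at 1.15 to 1.5 and stays where it is left; moving it takes about 2 N at the T-handle, by which it can be drawn round.
- t_handle: Steel T-handle on the vertical clamp screw at the arm's end. Origin: on the screw axis, mid-height of the cross bar (z about 126 to 132 mm at first); x along the bar. Bar 74 mm long over its knobs, 11 wide, 12.5 high, on a 10 mm spindle. Clockwise from above tightens and lowers it 20 mm a turn; swinging the arm by it without turning the wrist along unscrews it by the arm's angle (there is room).
- clamp_head: Boss at the arm's end; origin on the screw axis at bench height; top z = 92 mm. The screw in it bears a 16 mm black nylon pad, at first 3 to 9 mm above a seated tube (1.0 to 2.7 rad to touch). Free turning drags 0.13 N m; after touch the torque climbs 0.45 N m per rad (140 N per rad on the tube). 0.1 to 0.3 N m above the drag is a good grip, 0.4 crushes. Let go, it eases a little, then holds.
- tube: Brass tube, 16 mm outside diameter, 120 mm long, about 90 g, lying on the bench at the start. Origin: middle of its axis, 8 mm above the bench; y along the tube. Both ends are alike.
- tool_wallet: Small black folded tool wallet, 74 x 28 x 8 mm, at the right front corner. Bystander. Origin: middle of its underside.
- ring_clamp: Wooden ring clamp with a brass band, 135 mm long, lying at the front. Bystander. Origin: middle of its underside.
- needle_file: Needle file with a wooden handle, 146 mm long, lying at the front edge. Bystander. Origin: middle of its underside.

How it is judged:
By the outcome, as a careful person would: the job done as asked, in the order asked, and still so for the second after the job is handed in, with the robot touching nothing.
It also fails if it takes over 64 s, if anything falls off the work surface, if the arm or the gripper's body presses on something with over 40 N, if the wrist force passes 120 N, or if a joint passes its speed limit or range.

## Robot

A 6-joint arm with a two-finger parallel gripper is mounted at the origin on a cart in front of the work surface, level with it; the furniture and walls round the work are solid. World frame = base frame: x ahead of the robot, y to its left, z up, the work surface at z = 0. Lengths are in m, angles in degrees, forces in N, time in s.
With the tool pointing down it reaches from about 0.3 to 0.875 m from the base axis. Payload 6.4 kg.
Tool frame: the origin (TCP) lies on the mounting face of the last link; the fingertips stand 173 mm ahead of it and the grasp point (between the pads) lies 155 mm ahead of it; z points along the fingers, y is the direction in which the jaws open and shut (so a half turn about z gives the same grasp; the last joint's range is limited). The gripper opens to 85 mm and grips with 20 to 120 N. Pads are 22 mm wide; open, the fingers measure 114 mm over their backs; the gripper's body (76 mm by 85 mm) begins 54 mm behind the grasp point. The pads swing forward as they close: fully open they stand 13 mm farther back than shut.
Start: joints at [-78.799, 10.359, 92.074, -0, 77.567, -11.82], TCP at [0.225, -0.529, 0.405] pointing down, gripper open.
Joint ranges: [-171.53, 171.53], [-51.25, 118.39], [17.06, 147.69], [-65.23, 245.23], [0, 150.52], [-178.68, 178.68]. Speed limits (degrees/s): [147.25, 147.25, 172.46, 180, 180, 180].

## Interface

Orientations are given as a 3x3 rotation matrix whose columns are the frame's x, y, z axes.
In Python, from rig import bot, cams, ticket gives the robot as it stands. The module is installed in compiled form; this text tells all that it offers.
- The arm moves only by the tool apply_moves, never from a script. Its argument "targets" is a list of rows, each an object with "twist": the turn, a rotation vector about the tool's x, y, z in rad, a list of three; "delta_pos": the shift along the tool's x, y, z in cm, a list of three; "gripper": the opening, from -1 (shut) to 1 (fully open). A call has 1 to 8 rows; each row shifts and turns the commanded pose from where the row before left it, along the tool's axes as they then stand; what a row does not reach is not made up. A row lasts 1/8 s, in which the tool goes at most 62.5 mm and 10.7 degrees, less where a joint would pass 70% of its speed; a pose out of reach is approached as far as the arm can. A call with a gripper value outside its range is refused whole. The fingers move at their own pace and stop on an object; "newtons" is the grip in N (left out, the last holds). Time passes only in rows, so rows that do not move let the fingers close. It gives the time, the measured TCP pose, the force and the opening at its end, in the units of the state.
- bot.sense(): the state, without advancing time (a new reading comes with each control period).
- cams.snapshot(name): name is "scene" or "top" or "wrist"; returns a dict with "color" (384x512x3 uint8, red, green, blue), "vfov" (degrees; the focal length in pixels is half the picture's height over the tangent of half this angle, whatever the lens; pixels are square), "cx", "cy" (the principal point, pixels), "D" ([k1, k2, p1, p2, k3] as OpenCV has them; the pictures are not rectified), "world_from_camera" (4x4, takes a point from camera to world coordinates). Camera axes: x right, y down, z forward; pixel columns grow to the right and rows downward; lengths in m; the calibration is good to about 2 mm. A picture is of the moment at which its call begins. There is no depth.
- ticket.job_done(): hands the job in, once; it reports no verdict.
The state is a dict: "time": time; "joints": joint angles; "qvel": joint speeds; "tau": joint torques, N m; "tool_pos": TCP position; "tcp_rot": TCP orientation; "wrist_force": force on the tool from outside, world axes, zero at the start; "ft_torque": the same for the moment, N m; "opening": opening from 0.0 (shut) to 1.0 (fully open).
Only numpy, scipy, OpenCV 4.12 (cv2) and the standard library are available. Lean on these libraries where they do the work, as an engineer would, in place of code of your own. Each camera call takes 0.05 s, during which the arm holds its last target.

## Working session

There is one attempt and no reset: what is moved stays moved. The work goes in short steps, Python scripts to look and compute and a tool call to move; the robot and the scene stay as the last step left them, time stands still between calls to the robot, and variables do not carry over. Pictures are saved under pics/ and viewed, and the job is handed in when it is done.

Besides the shell and the picture viewer there is one more tool, called by a JSON object that holds its "op" and its "data". apply_moves: Moves the arm, as the interface text tells. Its arguments: {"type":"object","properties":{"targets":{"type":"array","items":{"type":"object","properties":{"twist":{"type":"array","items":{"type":"number"}},"delta_pos":{"type":"array","items":{"type":"number"}},"gripper":{"type":"number"}}}},"newtons":{"type":"number"}},"required":["targets"]}

```bash
mkdir -p pics; python3 - <<'E'
from rig import bot,cams
import cv2,json
s=bot.sense()
for k,v in s.items(): print(k,v)
import pickle
for n in ["scene","top","wrist"]:
    d=cams.snapshot(n); cv2.imwrite(f"pics/{n}0.png",cv2.cvtColor(d["color"],cv2.COLOR_RGB2BGR))
    pickle.dump(d,open(f"{n}0.pkl","wb"))
    print(n,d["vfov"],d["cx"],d["cy"],d["D"]);print(d["world_from_camera"])
E
```

```text
time 0.0
joints [-7.87991595e+01  1.04035176e+01  9.21319641e+01  2.89752888e-06
  7.75655480e+01 -1.18189348e+01]
qvel [ 0.05035069  0.06744219 -0.10468467 -0.08970261  0.02040944  0.0276223 ]
tau [ 3.86422953e-04 -4.44872725e+01 -3.51335549e+01 -1.88787812e-04
  9.09669092e-03 -1.62850000e-05]
tool_pos [ 0.22483108 -0.52895354  0.40376533]
tcp_rot [[ 9.20370006e-01  3.91048507e-01 -3.42470216e-04]
 [ 3.91048490e-01 -9.20368451e-01  1.72972206e-03]
 [ 3.61206446e-04 -1.72590676e-03 -9.99998445e-01]]
wrist_force [ 0.48287418  1.77369815 -0.15923188]
ft_torque [0.05161307 0.01600979 0.0205856 ]
opening 0.999170425182932
scene 43.399660400707305 260.17166433496874 187.78431048530382 [0.04483501 0.         0.         0.         0.        ]
[[-0.54186979 -0.4008833   0.7386946  -0.37873855]
 [-0.84046115  0.25691506 -0.47709507  0.55296347]
 [ 0.00147768 -0.87936752 -0.47614135  0.6339243 ]
 [ 0.          0.          0.          1.        ]]
top 54.40143032231928 255.9923999188289 192.7241887506325 [-0.10970239  0.          0.          0.          0.        ]
[[-0.00432892 -0.99217767  0.12475868  0.37453812]
 [-0.99951385  0.00814515  0.03009506 -0.0108396 ]
 [-0.03087583 -0.12456775 -0.99173059  0.96851538]
 [ 0.          0.          0.          1.        ]]
wrist 58.04728124106609 255.26650475964442 190.74876774681317 [0.035336 0.       0.       0.       0.      ]
[[ 0.39075051 -0.88274653 -0.26090726  0.28968305]
 [-0.92049574 -0.37511778 -0.10942687 -0.5002669 ]
 [-0.00127476  0.28292263 -0.95914189  0.37245206]
 [ 0.          0.          0.          1.        ]]
```

View pics/scene0.png

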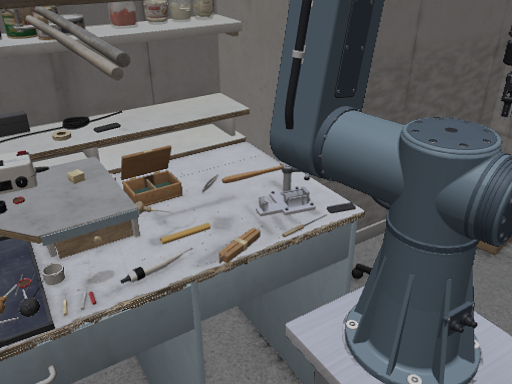

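View pics/top0.png

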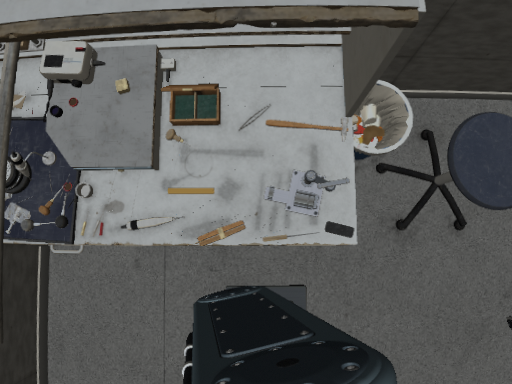

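View pics/wrist0.png

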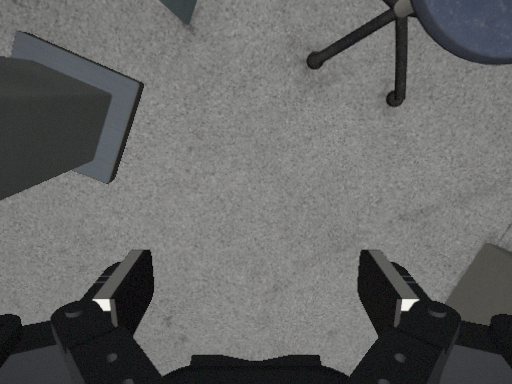

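The scene shows the yellow tube at about (186,233) and the jig at about (287,200). In the top view the tube is at (190,190) and the jig is around (297,192), with the swing arm near (320,180). I'll zoom in and set up helpers.

```bash
cat > h.py <<'E'
import numpy as np,cv2,pickle
def cam(d):
    H,W=d["color"].shape[:2]; f=H/2/np.tan(np.radians(d["vfov"]/2))
    K=np.array([[f,0,d["cx"]],[0,f,d["cy"]],[0,0,1.]]); return K,np.array(d["D"],float),np.array(d["world_from_camera"])
def p2w(d,uv,z):
    K,D,T=cam(d); uv=np.array(uv,float).reshape(-1,1,2)
    n=cv2.undistortPoints(uv,K,D)[:,0]; r=np.c_[n,np.ones(len(n))]@T[:3,:3].T; o=T[:3,3]
    return o+r*((z-o[2])/r[:,2])[:,None]
def w2p(d,P):
    K,D,T=cam(d); Ti=np.linalg.inv(T); rv=cv2.Rodrigues(Ti[:3,:3])[0]
    return cv2.projectPoints(np.array(P,float).reshape(-1,1,3),rv,Ti[:3,3],K,D)[0][:,0]
def crop(d,x0,y0,x1,y1,s,fn):
    im=cv2.cvtColor(d["color"],cv2.COLOR_RGB2BGR)[y0:y1,x0:x1]
    im=cv2.resize(im,None,fx=s,fy=s,interpolation=cv2.INTER_CUBIC)
    for x in range((x0+9)//10*10,x1,10):
        cv2.putText(im,str(x),(int((x-x0)*s),10),0,.35,(0,0,255),1) if x%20==0 else 0
        cv2.line(im,(int((x-x0)*s),12),(int((x-x0)*s),18),(0,0,255),1)
    for y in range((y0+9)//10*10,y1,10):
        cv2.putText(im,str(y),(0,int((y-y0)*s)+4),0,.35,(0,0,255),1)
    cv2.imwrite(fn,im)
def load(n): return pickle.load(open(n,"rb"))
E
python3 - <<'E'
from h import *
d=load("top0.pkl"); crop(d,255,155,355,230,8,"pics/t0jig.png"); crop(d,150,170,230,210,8,"pics/t0tube.png")
s=load("scene0.pkl"); crop(s,245,155,345,230,8,"pics/s0jig.png")
# tube segmentation
im=cv2.cvtColor(d["color"],cv2.COLOR_RGB2HSV)
m=((im[...,0]>15)&(im[...,0]<32)&(im[...,1]>120)).astype(np.uint8); m[:170]=0;m[210:]=0;m[:,:150]=0;m[:,230:]=0
p=np.argwhere(m)[:,::-1]; r=cv2.minAreaRect(p.astype(np.float32)); print(r,len(p))
b=cv2.boxPoints(r); w=p2w(d,b,0.008); print(w, w.mean(0))
E
```

```text
((190.5, 190.5), (3.0, 45.0), 90.0) 184
[[0.5071483  0.24991149 0.008     ]
 [0.50608383 0.13048323 0.008     ]
 [0.49819253 0.13040242 0.008     ]
 [0.49918825 0.24970653 0.008     ]] [0.50265323 0.19012592 0.008     ]
```

View pics/t0jig.png

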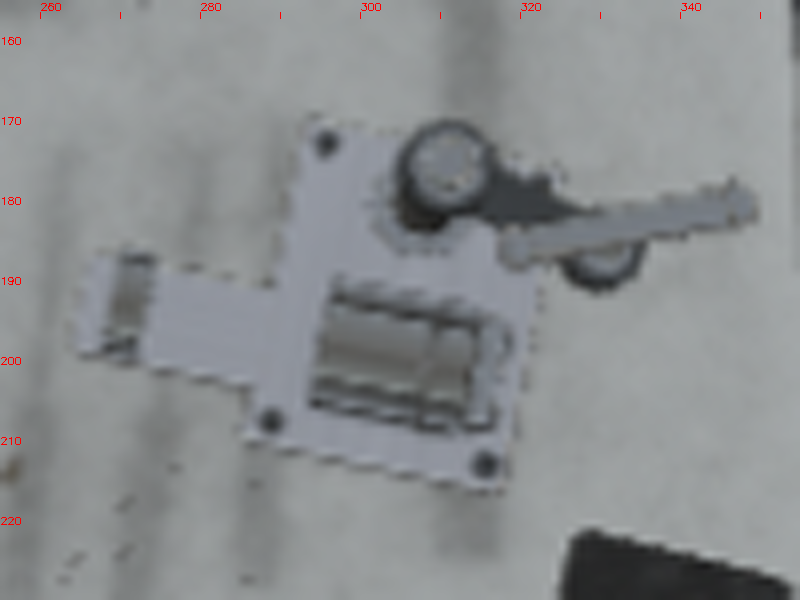

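View pics/s0jig.png

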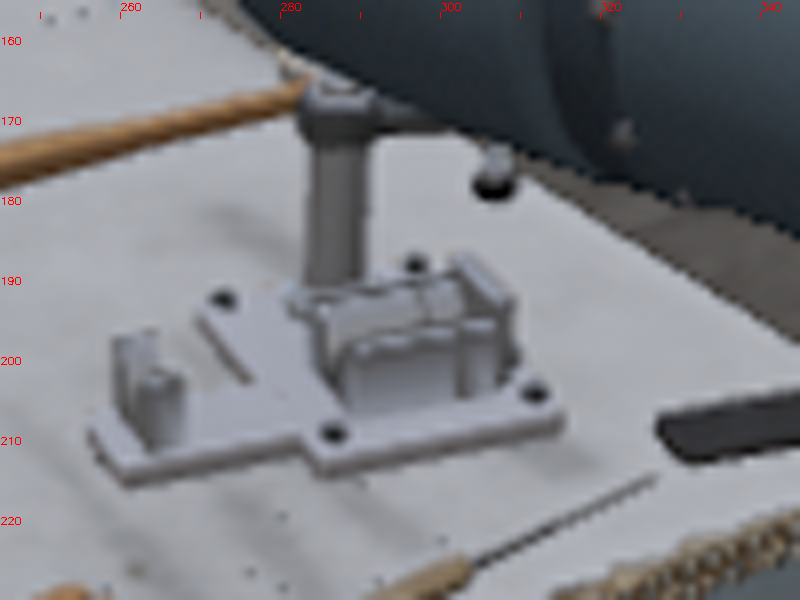

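View pics/t0tube.png

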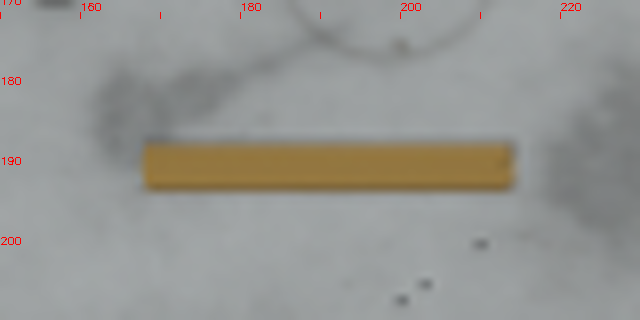

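Top zoom (labels): plate corners near (317,216), (285,210), (293,170), V-rest end near (264,199)/(267,187), post top (310.5,175.5), T-bar from (317.5,186) to (349.5,180). In the tube crop the tube spans x 168–214, y 187.5–193.5. I'll fit the jig pose.

```bash
python3 - <<'E'
from h import *
from scipy.optimize import least_squares
d=load("top0.pkl"); s=load("scene0.pkl")
obs=[((-34,-44,12),(317.8,216.5)),((-34,42,12),(285.2,209.8)),((74,42,12),(293,169.3)),((17,102,12),(267,186.3)),
((52,0,100),(310.6,175.2)),((17,-24,45),(317.5,195)) ,((-20,24,38),(293.5,205.8)),((20,24,38),(296.8,190))]
sob=[((-34,42,12),(285,213.5)),((-34,-44,12),(314.2,207.7)),((-17,102,12),(260.5,214.5)),((17,102,12),(256,208)),((-17,-32,45),(308.5,192)),((17,-32,45),(302,186.3))]
def tf(p,P):
    c,sn=np.cos(p[2]),np.sin(p[2]); P=np.array(P,float)/1000
    return np.c_[p[0]+c*P[:,0]-sn*P[:,1],p[1]+sn*P[:,0]+c*P[:,1],P[:,2]]
def res(p,full=False):
    a=w2p(d,tf(p,[o[0] for o in obs]))+.5-np.array([o[1] for o in obs])
    b=w2p(s,tf(p,[o[0] for o in sob]))+.5-np.array([o[1] for o in sob])
    if full: print(a.round(1),b.round(1))
    return np.r_[a.ravel(),b.ravel()]
r=least_squares(res,[.48,-.08,-.2],loss="soft_l1"); print(r.x,np.degrees(r.x[2])); res(r.x,True)
r0=least_squares(lambda p:res(p)[:16],r.x,loss="soft_l1"); print(r0.x)
e=p2w(d,np.array([(318,186.2),(349.2,180)])-.5,.133); print("bar",e,e.mean(0),np.linalg.norm(e[0]-e[1]))
post=tf(r.x,[(52,0,0)])[0]; print("post",post)
v=e.mean(0)-post; print(np.linalg.norm(v[:2]), np.degrees(np.arctan2(v[1],v[0])-r.x[2])-180)
print("seat",tf(r.x,[(0,36,38.3)]))
t=p2w(d,np.array([(168,190.5),(214.2,190.5)])-.5,.012);print("tube",t,t.mean(0),np.linalg.norm(t[0]-t[1]))
E
```

```text
[ 0.47473976 -0.10242991 -0.20182162] -11.563527270901037
[[ 0.1  0.4]
 [-0.3  0.6]
 [-0.3  0.4]
 [-1.2  0.3]
 [ 0.3 -0.1]
 [-2.1 -0.6]
 [ 0.  -0.3]
 [-0.4 -0.1]] [[ 0.1 -1.6]
 [ 1.9 -2.1]
 [-0.4 -1.4]
 [-0.8 -1.4]
 [ 1.   0. ]
 [ 1.7 -0.2]]
[ 0.47478512 -0.10324464 -0.21063257]
bar [[ 0.49447479 -0.12436312  0.133     ]
 [ 0.50809023 -0.19555934  0.133     ]] [ 0.50128251 -0.15996123  0.133     ] 0.0724864249360008
post [ 0.52568432 -0.11285353  0.        ]
0.053052649812109845 -285.8206553394237
seat [[ 0.48195612 -0.0671606   0.0383    ]]
tube [[0.50396372 0.25009404 0.012     ]
 [0.50289895 0.12803714 0.012     ]] [0.50343133 0.18906559 0.012     ] 0.12206154805423954
```

```bash
cat >> h.py <<'E'
from scipy.spatial.transform import Rotation as Ro
from scipy.optimize import least_squares as _ls
def plan(pos,yaw,target,tyaw,n):
    """n equal rows (tool-frame shift cm, twist z) from pos/yaw(deg, of tool x) to target/tyaw, tool down"""
    pos=np.array(pos,float);target=np.array(target,float)
    tz=-np.radians(tyaw-yaw)/n
    tz=round(tz,3)
    def end(dl,y=yaw):
        p=pos.copy();y=np.radians(y)
        for i in range(n):
            R=np.array([[np.cos(y),np.sin(y),0],[np.sin(y),-np.cos(y),0],[0,0,-1]])
            p=p+R@dl; y-=tz
        return p,np.degrees(y)
    r=_ls(lambda v:end(v)[0]-target,[0,0,0]).x
    dl=np.round(r*100,2); e,y=end(dl/100)
    print(n,"x delta_pos",dl,"twist",tz,"norm cm",round(float(np.linalg.norm(dl)),2),"-> end",e.round(4),"yaw",round(float(y),2))
def yaw(R): return np.degrees(np.arctan2(R[1][0],R[0][0]))
E
python3 - <<'E'
from h import *
plan([.2248,-.529,.405],23.0,[.49,-.08,.405],78,10)
E
```

```text
10 x delta_pos [ 5.31 -1.1   0.  ] twist -0.096 norm cm 5.42 -> end [ 0.49   -0.0795  0.405 ] yaw 78.0
```

{"op": "apply_moves", "data": {"targets": [{"delta_pos":[5.31,-1.1,0],"twist":[0,0,-0.096],"gripper":1},{"delta_pos":[5.31,-1.1,0],"twist":[0,0,-0.096],"gripper":1},{"delta_pos":[5.31,-1.1,0],"twist":[0,0,-0.096],"gripper":1},{"delta_pos":[5.31,-1.1,0],"twist":[0,0,-0.096],"gripper":1},{"delta_pos":[5.31,-1.1,0],"twist":[0,0,-0.096],"gripper":1}], "newtons": 40}}

```text
time: 0.78
tool_pos: [0.4134, -0.3354, 0.4044]
tcp_rot: [[0.633, 0.774, -0.0], [0.774, -0.633, 0.0], [0.0, -0.0, -1.0]]
wrist_force: [0.9, -0.0, -0.1]
opening: 0.995
```

{"op": "apply_moves", "data": {"targets": [{"delta_pos":[5.31,-1.1,0],"twist":[0,0,-0.096],"gripper":1},{"delta_pos":[5.31,-1.1,0],"twist":[0,0,-0.096],"gripper":1},{"delta_pos":[5.31,-1.1,0],"twist":[0,0,-0.096],"gripper":1},{"delta_pos":[5.31,-1.1,0],"twist":[0,0,-0.096],"gripper":1},{"delta_pos":[5.31,-1.1,0],"twist":[0,0,-0.096],"gripper":1},{"delta_pos":[0,0,0],"twist":[0,0,0],"gripper":1},{"delta_pos":[0,0,0],"twist":[0,0,0],"gripper":1}]}}

```text
time: 1.65
tool_pos: [0.49, -0.0797, 0.4046]
tcp_rot: [[0.207, 0.978, -0.0], [0.978, -0.207, -0.0], [-0.0, -0.0, -1.0]]
wrist_force: [-0.5, -0.9, -0.1]
opening: 0.999
```

```bash
cat > snap.py <<'E'
import sys
from h import *
from rig import bot,cams
for a in sys.argv[2:]:
    d=cams.snapshot(a); pickle.dump(d,open(f"{a}{sys.argv[1]}.pkl","wb"))
    im=cv2.cvtColor(d["color"],cv2.COLOR_RGB2BGR); cv2.imwrite(f"pics/{a}{sys.argv[1]}.png",im)
s=bot.sense(); print(s["time"],s["tool_pos"].round(4),"yaw",yaw(s["tcp_rot"]),"zax",np.array(s["tcp_rot"])[:,2].round(4),"F",np.round(s["wrist_force"],2),"M",np.round(s["ft_torque"],3),"op",round(s["opening"],3),"j",np.round(s["joints"],1))
E
python3 snap.py 1 wrist; python3 -c "
from h import *
crop(load('wrist1.pkl'),100,0,512,300,1.9,'pics/w1c.png')"
```

```text
1.7 [ 0.4899 -0.0804  0.4046] yaw 77.96124887004707 zax [-2.e-04 -4.e-04 -1.e+00] F [-0.66 -0.18 -0.07] M [0.034 0.047 0.071] op 1.0 j [-23.    0.2 103.1  -0.   76.7 -11. ]
```

View pics/wrist1.png

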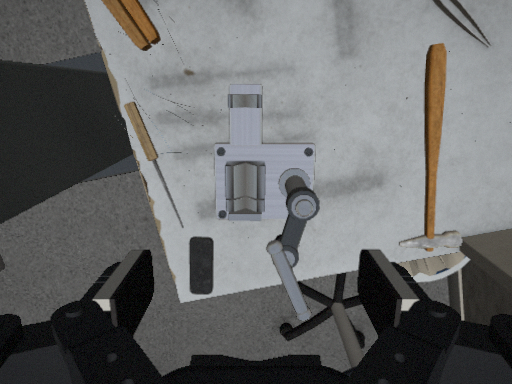

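The wrist picture shows the whole jig: the base plate spans about (215–315, 143–220), the V-rest is at (245,97), the post top at (303,205), and the T-bar runs (275,247)–(305,317). I'll zoom in to refine.

```bash
python3 -c "
from h import *
crop(load('wrist1.pkl'),205,75,345,180,5.6,'pics/w1a.png')
crop(load('wrist1.pkl'),205,155,345,330,3.4,'pics/w1b.png')"
```

```text
(no output)
```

View pics/w1a.png

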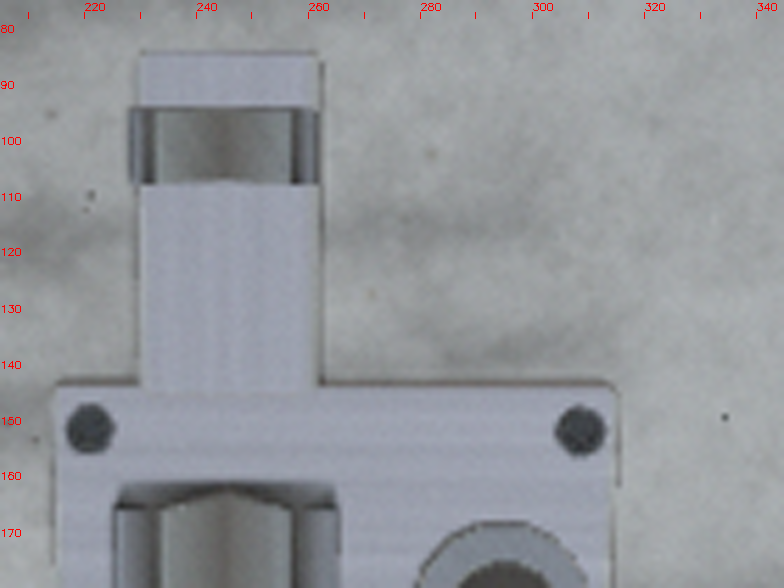

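View pics/w1b.png

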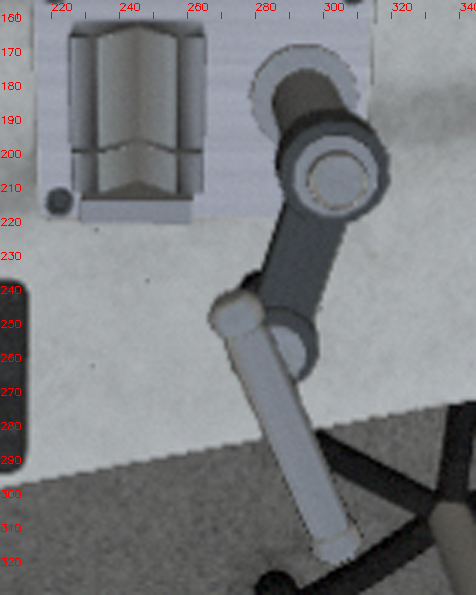

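```bash
cat > fit.py <<'E'
from h import *
d=load("wrist1.pkl")
obs=[((-17,102,12),(229.5,84.3)),((17,102,12),(261.9,84.3)),((-34,42,12),(214.8,143)),((17,42,12),(261.9,143.4)),
((-20,24,38),(225.2,165.5)),((20,24,38),(265.4,165.4)),((-16,92,38),(228.2,94.3)),((16,92,38),(262,94.3)),((-16,80,38),(228.2,107.9)),
((-17,-24,45),(228.8,212.9)),((17,-24,45),(261.5,212.9)),((-17,-32,45),(228.5,220)),((52,0,100),(304.4,208.2))]
def tf(p,P):
    c,sn=np.cos(p[2]),np.sin(p[2]); P=np.array(P,float)/1000
    return np.c_[p[0]+c*P[:,0]-sn*P[:,1],p[1]+sn*P[:,0]+c*P[:,1],P[:,2]]
def res(p): return (w2p(d,tf(p,[o[0] for o in obs]))+.5-np.array([o[1] for o in obs]))
r=_ls(lambda p:res(p).ravel(),[.475,-.103,-.2],loss="soft_l1"); p=r.x
if __name__=="__main__":
    print(p,np.degrees(p[2]));print(res(p).round(1))
    post=tf(p,[(52,0,0)])[0]; print("post",post,"seat",tf(p,[(0,36,38.3)]))
    for z in (.132,.137):
        e=p2w(d,np.array([(272,241),(305,321.5)])-.5,z); v=e.mean(0)-post
        b=e[1]-e[0]
        print("bar",e.mean(0),np.linalg.norm(b),"dir",np.degrees(np.arctan2(b[1],b[0])),"r",np.linalg.norm(v[:2]),"arm",np.degrees(np.arctan2(v[1],v[0])-p[2])%360-180)
E
python3 fit.py
```

```text
Traceback (most recent call last):
  File "fit.py", line 10, in <module>
    r=_ls(lambda p:res(p).ravel(),[.475,-.103,-.2],loss="soft_l1"); p=r.x
      ^^^
NameError: name '_ls' is not defined
```

```bash
sed -i 's/^from h import \*/from h import *\nfrom h import _ls/' fit.py; python3 fit.py; python3 - <<'E'
from h import *
plan([.49,-.08,.4046],78,[.502,.205,.30],90.5,6)
E
```

```text
[ 0.47311283 -0.1013101  -0.21468307] -12.300434013318828
[[-0.9 -1.5]
 [ 1.  -1.2]
 [-1.5  0.2]
 [ 0.3  0.1]
 [-0.2 -0. ]
 [ 0.1  0.3]
 [-0.4 -0.5]
 [ 0.2 -0.3]
 [-0.2 -0.8]
 [-0.5  0.7]
 [ 0.6  0.9]
 [-0.   1.1]
 [ 1.   1.6]]
post [ 0.52391912 -0.11238807  0.        ] seat [[ 0.48078219 -0.06613652  0.0383    ]]
bar [ 0.49865674 -0.15732246  0.132     ] 0.07629969986373657 dir -80.6876787146736 r 0.05154888385694959 arm 72.95548942919339
bar [ 0.49875305 -0.15424009  0.137     ] 0.07471760519386382 dir -80.68767871467361 r 0.048835670423110746 arm 71.28148691849145
6 x delta_pos [ 4.75 -0.37  1.74] twist -0.036 norm cm 5.07 -> end [0.5019 0.2051 0.3002] yaw 90.38
```

{"op": "apply_moves", "data": {"targets": [{"delta_pos":[4.75,-0.37,1.74],"twist":[0,0,-0.034],"gripper":1},{"delta_pos":[4.75,-0.37,1.74],"twist":[0,0,-0.034],"gripper":1},{"delta_pos":[4.75,-0.37,1.74],"twist":[0,0,-0.033],"gripper":1},{"delta_pos":[4.75,-0.37,1.74],"twist":[0,0,-0.033],"gripper":1},{"delta_pos":[4.75,-0.37,1.74],"twist":[0,0,-0.033],"gripper":1},{"delta_pos":[4.75,-0.37,1.74],"twist":[0,0,-0.033],"gripper":1},{"delta_pos":[0,0,0],"twist":[0,0,0],"gripper":1},{"delta_pos":[0,0,0],"twist":[0,0,0],"gripper":1}]}}

```text
time: 2.7
tool_pos: [0.5041, 0.2042, 0.3002]
tcp_rot: [[0.011, 1.0, -0.0], [1.0, -0.011, -0.001], [-0.001, -0.0, -1.0]]
wrist_force: [0.3, -0.0, 0.4]
opening: 1.001
```

```bash
python3 snap.py 2 wrist; python3 - <<'E'
from h import *
d=load("wrist2.pkl")
im=cv2.cvtColor(d["color"],cv2.COLOR_RGB2HSV)
m=((im[...,0]>12)&(im[...,0]<35)&(im[...,1]>110)&(im[...,2]>60)).astype(np.uint8)
n,l,st,c=cv2.connectedComponentsWithStats(m)
i=1+np.argmax(st[1:,4]); print(st[i])
p=np.argwhere(l==i)[:,::-1].astype(np.float32); r=cv2.minAreaRect(p); print(r)
b=cv2.boxPoints(r); o=sorted(range(4),key=lambda k:b[k][1])
e=np.array([(b[o[0]]+b[o[1]])/2,(b[o[2]]+b[o[3]])/2]); w=p2w(d,e,.010); print(e,w,w.mean(0),np.linalg.norm(w[0]-w[1]),np.degrees(np.arctan2(*(w[0]-w[1])[1::-1])))
E
```

```text
2.75 [0.5042 0.204  0.3006] yaw 89.35478825115516 zax [ 6.e-04 -4.e-04 -1.e+00] F [ 1.16 -0.   -0.21] M [-0.021 -0.013  0.004] op 1.002 j [  9.5  13.2 101.7  -0.   65.1  10.2]
[ 242  124   21  150 2911]
((252.0, 198.5), (149.0, 20.0), 90.0)
[[252. 124.]
 [252. 273.]] [[0.500699   0.25141852 0.01      ]
 [0.49902382 0.12830027 0.01      ]] [0.49986141 0.1898594  0.01      ] 0.12312964646523256 89.22046775619145
```

View pics/wrist2.png

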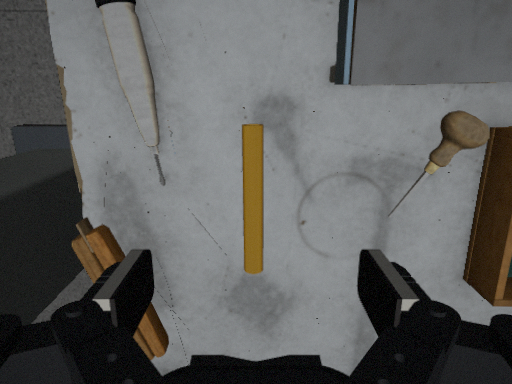

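The picture shows the tube at columns 242–263, rows 124–273, centred between the fingers, with the ring clamp well to the left. I'll descend and grasp 15 mm off centre, towards the +y end.

{"op": "apply_moves", "data": {"targets": [{"delta_pos":[0.03,-0.1,4.5],"twist":[0,0,0],"gripper":1},{"delta_pos":[0.03,-0.1,4.5],"twist":[0,0,0],"gripper":0.3},{"delta_pos":[0.03,-0.1,2.5],"twist":[0,0,0],"gripper":0},{"delta_pos":[0,0,0.95],"twist":[0,0,0],"gripper":-0.2},{"delta_pos":[0,0,0],"twist":[0,0,0],"gripper":-0.3}], "newtons": 40}}

```text
time: 3.38
tool_pos: [0.5011, 0.2055, 0.1762]
tcp_rot: [[0.011, 1.0, 0.0], [1.0, -0.011, -0.0], [-0.0, 0.0, -1.0]]
wrist_force: [-0.3, 0.7, 0.5]
opening: 0.347
```

```bash
python3 snap.py 3 wrist
```

```text
3.425 [0.5014 0.2058 0.1769] yaw 89.4134101051129 zax [ 1.7e-03  2.0e-04 -1.0e+00] F [-0.66 -0.42  0.23] M [0.009 0.    0.023] op 0.348 j [  9.8  24.5 104.4  -0.   51.   10.4]
```

View pics/wrist3.png

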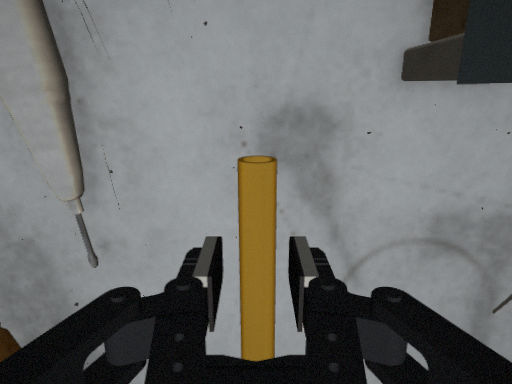

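The tube at column 257 lies midway between the pads (222 and 290). Closing.

{"op": "apply_moves", "data": {"targets": [{"delta_pos":[0,0,0],"twist":[0,0,0],"gripper":-1},{"delta_pos":[0,0,0],"twist":[0,0,0],"gripper":-1},{"delta_pos":[0,0,0],"twist":[0,0,0],"gripper":-1}], "newtons": 40}}

```text
time: 3.8
tool_pos: [0.5014, 0.2064, 0.1774]
tcp_rot: [[0.009, 1.0, 0.003], [1.0, -0.009, -0.0], [-0.0, 0.003, -1.0]]
wrist_force: [-0.2, -1.8, 6.9]
opening: 0.17
```

{"op": "apply_moves", "data": {"targets": [{"delta_pos":[0,0,-1],"twist":[0,0,0],"gripper":-1},{"delta_pos":[0,0,-4],"twist":[0,0,0],"gripper":-1},{"delta_pos":[0,0,-4],"twist":[0,0,0],"gripper":-1},{"delta_pos":[0,0,-1],"twist":[0,0,0],"gripper":-1}]}}

```text
time: 4.3
tool_pos: [0.5013, 0.2067, 0.279]
tcp_rot: [[0.009, 1.0, 0.005], [1.0, -0.009, 0.001], [0.001, 0.005, -1.0]]
wrist_force: [-0.3, -0.7, -0.9]
opening: 0.169
```

```bash
python3 snap.py 4 wrist; python3 - <<'E'
from h import *
for n in (3,4):
    d=load(f"wrist{n}.pkl")
    im=cv2.cvtColor(d["color"],cv2.COLOR_RGB2HSV)
    m=((im[...,0]>12)&(im[...,0]<35)&(im[...,1]>110)&(im[...,2]>60)).astype(np.uint8)
    n,l,st,c=cv2.connectedComponentsWithStats(m); i=1+np.argmax(st[1:,4]); print(st[i])
    for v in range(160,240,20):
        u=np.where(l[v]==i)[0]; print(v,u.min(),u.max())
E
```

```text
4.35 [0.5012 0.2067 0.2787] yaw 89.50380205072463 zax [ 4.5e-03  9.0e-04 -1.0e+00] F [ 0.48 -0.8  -0.  ] M [ 0.027 -0.034 -0.059] op 0.166 j [  9.9  14.7 102.7   0.   62.3  10.4]
[ 238  156   39  206 7256]
160 238 276
180 238 275
200 239 275
220 239 275
[ 236  157   39  205 7042]
160 237 273
180 237 273
200 237 273
220 237 273
```

View pics/wrist4.png

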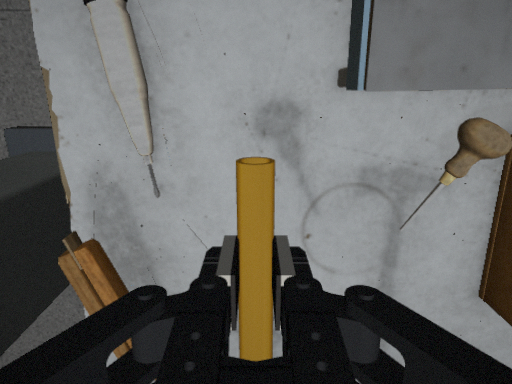

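The tube is gripped straight: columns 237–273, with its visible end at row 157. I'll compute the tube end in the tool frame, check the camera bias, and plan the transfer.

```bash
python3 - <<'E'
from h import *
from rig import bot
d=load("wrist4.pkl"); s=bot.sense(); R=np.array(s["tcp_rot"]);p=np.array(s["tool_pos"])
K,D,T=cam(d)
for z in (.1694,.1614):
    for uv in ((255,157),(255.,161),(255,200)):
        w=p2w(d,[uv],p[2]-z)[0]; print(z,uv,"tool",R.T@(w-p))
for n in (1,2,3,4):
  d=load(f"wrist{n}.pkl"); print(np.array(d["world_from_camera"])[:3,3])
print(R.T@(T[:3,3]-p))
# target: hold centre offset c ahead (tool x): tube centre at tool x = -0.0165
from fit import tf,p as P
print(tf(P,[(0,36+15.5+4,0),(0,36+15.5,0)]))
E
```

```text
0.1694 (255, 157) tool [ 0.04599102 -0.00132044  0.16944101]
0.1694 (255.0, 161) tool [ 0.04434445 -0.00132142  0.16943939]
0.1694 (255, 200) tool [ 0.02768634 -0.00133136  0.16942298]
0.1614 (255, 157) tool [ 0.04753299 -0.00132593  0.16144241]
0.1614 (255.0, 161) tool [ 0.04598162 -0.00132686  0.16144088]
0.1614 (255, 200) tool [ 0.03028667 -0.00133622  0.16142542]
[ 0.50330119 -0.00866873  0.37313506]
[0.50322404 0.27684999 0.26873217]
[0.50025174 0.27808773 0.14472713]
[0.50050933 0.27941498 0.24766086]
[ 0.0726597  -0.00141539  0.03110334]
[[ 0.48493643 -0.04708416  0.        ]
 [ 0.48408428 -0.05099234  0.        ]]
```

```bash
python3 - <<'E'
from h import *
plan([.5012,.2067,.2787],89.5,[.4862,-.0478,.255],77.8,6)
E
```

```text
6 x delta_pos [-4.25  0.15  0.39] twist 0.034 norm cm 4.27 -> end [ 0.4863 -0.0476  0.2553] yaw 77.81
```

{"op": "apply_moves", "data": {"targets": [{"delta_pos":[-4.25,0.15,0.39],"twist":[0,0,0.034],"gripper":-1},{"delta_pos":[-4.25,0.15,0.39],"twist":[0,0,0.034],"gripper":-1},{"delta_pos":[-4.25,0.15,0.39],"twist":[0,0,0.034],"gripper":-1},{"delta_pos":[-4.25,0.15,0.39],"twist":[0,0,0.034],"gripper":-1},{"delta_pos":[-4.25,0.15,0.39],"twist":[0,0,0.034],"gripper":-1},{"delta_pos":[-4.25,0.15,0.39],"twist":[0,0,0.034],"gripper":-1},{"delta_pos":[0,0,0],"twist":[0,0,0],"gripper":-1},{"delta_pos":[0,0,0],"twist":[0,0,0],"gripper":-1}]}}

```text
time: 5.35
tool_pos: [0.485, -0.0476, 0.2514]
tcp_rot: [[0.212, 0.977, -0.002], [0.977, -0.212, 0.001], [0.001, -0.002, -1.0]]
wrist_force: [-0.5, 1.0, -0.1]
opening: 0.165
```

```bash
python3 snap.py 5 wrist scene; python3 -c "
from h import *
crop(load('scene5.pkl'),230,150,340,230,7,'pics/s5c.png')"
```

```text
5.45 [ 0.4853 -0.0469  0.2518] yaw 77.86645798097305 zax [-1.e-03  7.e-04 -1.e+00] F [ 0.1  -0.03 -1.83] M [ 0.013 -0.016 -0.036] op 0.163 j [-19.5  11.  111.2   0.   57.9  -7.4]
```

View pics/wrist5.png

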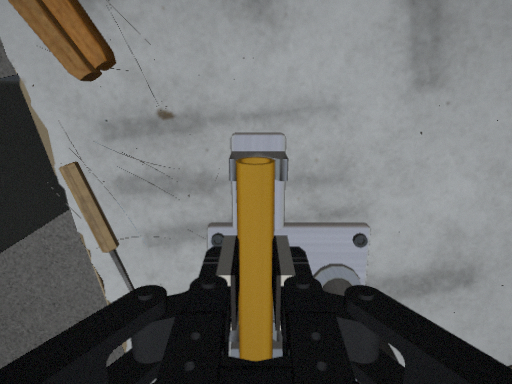

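View pics/s5c.png

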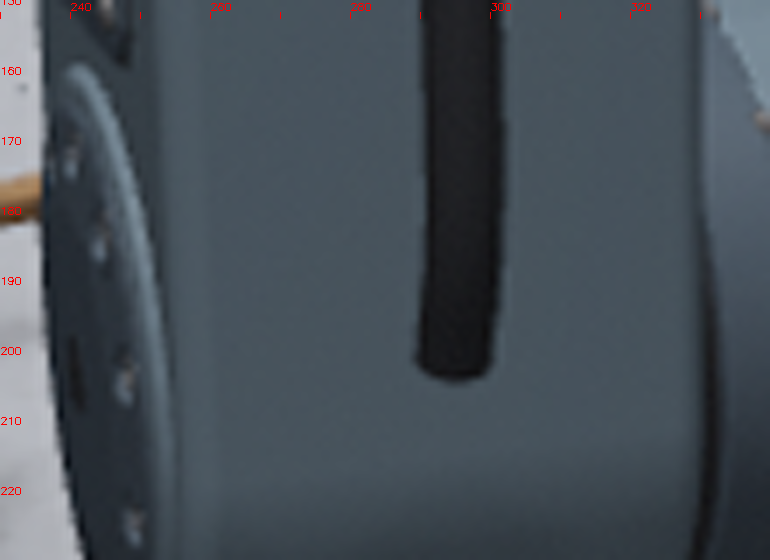

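The tube (columns 237–273, centre 255) is above the V-rest (columns 229–288, centre about 258). I'll measure the lateral offset using the same camera, so the bias cancels.

```bash
python3 - <<'E'
from h import *
from rig import bot
d=load("wrist5.pkl"); s=bot.sense(); R=np.array(s["tcp_rot"]);p=np.array(s["tool_pos"]);print(p,np.array(s["wrist_force"]).round(2))
crop(d,195,120,385,260,4.1,"pics/w5c.png")
E
```

```text
[ 0.48529113 -0.04694476  0.2518455 ] [ 0.1  -0.03 -1.83]
```

View pics/w5c.png

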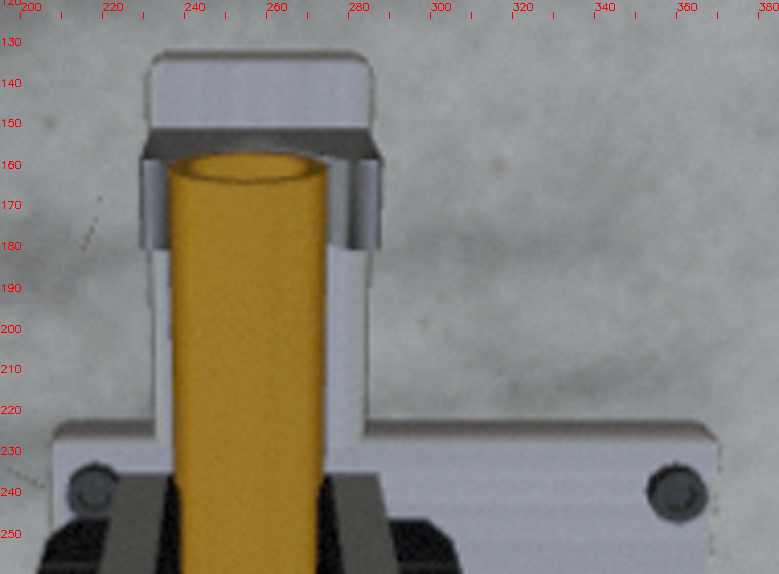

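```bash
python3 - <<'E'
from h import *
from rig import bot
d=load("wrist5.pkl"); s=bot.sense(); R=np.array(s["tcp_rot"]);p=np.array(s["tool_pos"])
def t(u,v,z): return (R.T@(p2w(d,[(195+u/4.1-.5,120+v/4.1-.5)],z)[0]-p)*1000).round(2)
print("rest y92",t(141,158,.038),t(382,158,.038)); print("rest y80",t(139,249,.038),t(381,249,.038))
print("plate x+-17",t(150,85,.012),t(372,85,.012),"y42",t(153,422,.012),t(367,422,.012)); print("plate y42 ",t(55,425,.012),t(715,425,.012)," far y102",t(260,52,.012))
print("tube",t(168,250,p[2]-.1694),t(326,250,p[2]-.1694))
print("tube end bottom rim / top rim",t(247,152,p[2]-.1774),t(247,183,p[2]-.1614))
E
```

```text
rest y92 [ 36.04 -15.94 213.88] [ 35.98  15.39 213.84]
rest y80 [ 23.81 -16.5  213.87] [ 23.76  15.57 213.84]
plate x+-17 [ 41.79 -16.39 239.88] [ 41.72  16.11 239.85] y42 [-11.1  -17.08 239.86] [-11.14  16.52 239.82]
plate y42  [-11.57 -32.48 239.88] [-11.65  70.9  239.76]  far y102 [ 46.55  -0.29 239.87]
tube [ 35.38 -10.   169.43] [ 35.35   5.83 169.41]
tube end bottom rim / top rim [ 43.78  -2.07 177.42] [ 43.92  -2.05 161.42]
```

Same-camera comparison: the tube is about 1.5 mm to the −x side of the groove line, and its end is about 3.5 mm short of the stop. I'll correct by +1.3 mm and descend.

{"op": "apply_moves", "data": {"targets": [{"delta_pos":[0,0.13,1.5],"twist":[0,0,0],"gripper":-1},{"delta_pos":[0,0,1.5],"twist":[0,0,0],"gripper":-1},{"delta_pos":[0,0,0.9],"twist":[0,0,0],"gripper":-1},{"delta_pos":[0,0,0.2],"twist":[0,0,0],"gripper":-1},{"delta_pos":[0,0,0.0],"twist":[0,0,0],"gripper":-1}]}}

```text
time: 6.08
tool_pos: [0.4868, -0.0482, 0.2113]
tcp_rot: [[0.211, 0.977, -0.0], [0.977, -0.211, 0.0], [0.0, -0.0, -1.0]]
wrist_force: [0.0, -0.0, -0.3]
opening: 0.165
```

```bash
python3 snap.py 6 wrist
```

```text
6.125 [ 0.487  -0.0483  0.2116] yaw 77.79704634642985 zax [ 4.e-04 -1.e-04 -1.e+00] F [ 0.45 -0.34 -2.08] M [-0.013 -0.025  0.05 ] op 0.165 j [-19.6  15.4 111.7  -0.   52.8  -7.4]
```

View pics/wrist6.png

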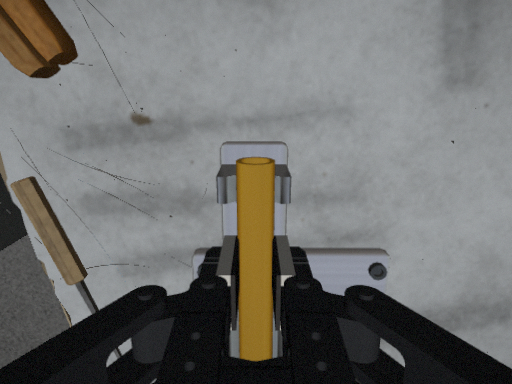

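The V-rest spans columns 217–291 (centre 254) and the tube centre is at 255, so they are aligned. I'll lower the last 4 mm gently.

{"op": "apply_moves", "data": {"targets": [{"delta_pos":[0,0,0.2],"twist":[0,0,0],"gripper":-1},{"delta_pos":[0,0,0.15],"twist":[0,0,0],"gripper":-1},{"delta_pos":[0,0,0],"twist":[0,0,0],"gripper":-1},{"delta_pos":[0,0,0],"twist":[0,0,0],"gripper":-1}]}}

```text
time: 6.62
tool_pos: [0.4865, -0.0482, 0.208]
tcp_rot: [[0.211, 0.977, -0.001], [0.977, -0.211, 0.0], [-0.0, -0.001, -1.0]]
wrist_force: [-5.2, 0.6, 4.5]
opening: 0.164
```

```bash
python3 snap.py 7
```

```text
6.625 [ 0.4865 -0.0482  0.208 ] yaw 77.79882511833686 zax [-1.e-03  2.e-04 -1.e+00] F [-5.24  0.63  4.53] M [ 0.083  0.77  -0.011] op 0.164 j [-19.6  15.8 111.8  -0.   52.5  -7.4]
```

Contact: Fx −5 N and Fz +4.5 N, so the tube rides the +x wall. I'll ease back 0.6 mm and slide toward the stop.

{"op": "apply_moves", "data": {"targets": [{"delta_pos":[0,-0.06,0.03],"twist":[0,0,0],"gripper":-1},{"delta_pos":[-0.1,0,0],"twist":[0,0,0],"gripper":-1},{"delta_pos":[-0.1,0,0],"twist":[0,0,0],"gripper":-1},{"delta_pos":[0,0,0],"twist":[0,0,0],"gripper":-1}]}}

```text
time: 7.12
tool_pos: [0.4857, -0.0499, 0.2077]
tcp_rot: [[0.212, 0.977, -0.0], [0.977, -0.212, 0.0], [0.0, -0.0, -1.0]]
wrist_force: [-3.9, 3.0, 5.7]
opening: 0.164
```

```bash
python3 snap.py 8
```

```text
7.125 [ 0.4857 -0.0499  0.2077] yaw 77.78861583125172 zax [-3.e-04  5.e-04 -1.e+00] F [-3.93  3.    5.71] M [ 0.336  0.652 -0.049] op 0.164 j [-19.8  15.7 111.9   0.   52.4  -7.6]
```

{"op": "apply_moves", "data": {"targets": [{"delta_pos":[-0.08,-0.05,0],"twist":[0,0,0],"gripper":-1},{"delta_pos":[-0.07,0,0],"twist":[0,0,0],"gripper":-1},{"delta_pos":[0,0,0],"twist":[0,0,0],"gripper":-1}]}}

```text
time: 7.5
tool_pos: [0.4851, -0.0515, 0.2077]
tcp_rot: [[0.211, 0.977, 0.001], [0.977, -0.211, -0.0], [-0.0, 0.001, -1.0]]
wrist_force: [-0.6, 1.6, 2.8]
opening: 0.166
```

```bash
python3 snap.py 9
```

```text
7.5 [ 0.4851 -0.0515  0.2077] yaw 77.79016515890571 zax [ 7.e-04 -2.e-04 -1.e+00] F [-0.63  1.56  2.76] M [ 0.274  0.241 -0.055] op 0.166 j [-20.   15.7 112.    0.   52.3  -7.8]
```

{"op": "apply_moves", "data": {"targets": [{"delta_pos":[-0.1,0,0],"twist":[0,0,0],"gripper":-1},{"delta_pos":[0,0,0],"twist":[0,0,0],"gripper":-1}]}}

```text
time: 7.75
tool_pos: [0.485, -0.0522, 0.2077]
tcp_rot: [[0.212, 0.977, 0.001], [0.977, -0.212, 0.0], [0.001, 0.001, -1.0]]
wrist_force: [0.6, 4.3, 2.9]
opening: 0.17
```

{"op": "apply_moves", "data": {"targets": [{"delta_pos":[-0.08,0,0],"twist":[0,0,0],"gripper":-1},{"delta_pos":[0,0,0],"twist":[0,0,0],"gripper":-1}]}}

```text
time: 8.0
tool_pos: [0.4849, -0.0525, 0.2077]
tcp_rot: [[0.212, 0.977, 0.001], [0.977, -0.212, 0.001], [0.002, 0.001, -1.0]]
wrist_force: [2.0, 8.4, 2.2]
opening: 0.164
```

```bash
python3 snap.py 10
```

```text
8.0 [ 0.4849 -0.0525  0.2077] yaw 77.78005254324863 zax [ 0.0011  0.0014 -1.    ] F [1.97 8.44 2.24] M [ 1.269 -0.229 -0.009] op 0.164 j [-2.02e+01  1.56e+01  1.12e+02  1.00e-01  5.23e+01 -8.00e+00]
```

The force along the groove is climbing and the motion lags, so the tube is at the stop. One more small push, then release.

{"op": "apply_moves", "data": {"targets": [{"delta_pos":[-0.08,0,0],"twist":[0,0,0],"gripper":-1},{"delta_pos":[0,0,0],"twist":[0,0,0],"gripper":-1}]}}

```text
time: 8.25
tool_pos: [0.4848, -0.0529, 0.2077]
tcp_rot: [[0.212, 0.977, 0.001], [0.977, -0.212, 0.002], [0.003, 0.001, -1.0]]
wrist_force: [2.7, 10.3, 3.6]
opening: 0.162
```

```bash
python3 snap.py 11 wrist
```

```text
8.3 [ 0.4848 -0.0528  0.2077] yaw 77.76983923549349 zax [ 0.0014  0.0024 -1.    ] F [ 1.62 10.71  3.49] M [ 1.814 -0.382  0.035] op 0.167 j [-20.2  15.6 112.    0.2  52.3  -8.1]
```

View pics/wrist11.png

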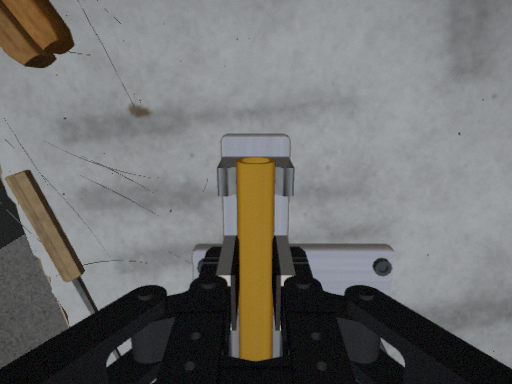

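{"op": "apply_moves", "data": {"targets": [{"delta_pos":[0,0,0],"twist":[0,0,0],"gripper":-0.4},{"delta_pos":[0,0,0],"twist":[0,0,0],"gripper":0},{"delta_pos":[0,0,0],"twist":[0,0,0],"gripper":0.1},{"delta_pos":[0,0,-2],"twist":[0,0,0],"gripper":0.1},{"delta_pos":[0,0,-5],"twist":[0,0,0],"gripper":0.1},{"delta_pos":[0,0,-5],"twist":[0,0,0],"gripper":0.1},{"delta_pos":[0,0,-3],"twist":[0,0,0],"gripper":0.1},{"delta_pos":[0,0,0],"twist":[0,0,0],"gripper":0.1}]}}

```text
time: 9.3
tool_pos: [0.4852, -0.0545, 0.3604]
tcp_rot: [[0.212, 0.977, 0.006], [0.977, -0.212, -0.002], [-0.001, 0.006, -1.0]]
wrist_force: [0.0, 0.0, 0.1]
opening: 0.55
```

```bash
python3 snap.py 12 wrist; python3 -c "
from h import *
crop(load('wrist12.pkl'),190,100,350,340,2.5,'pics/w12c.png')"
```

```text
9.35 [ 0.4846 -0.0542  0.3584] yaw 77.78182012966656 zax [ 0.0022 -0.0011 -1.    ] F [-1.05  0.43 -0.89] M [-0.006 -0.021 -0.014] op 0.548 j [-20.4   1.8 107.1  -0.   71.   -8.1]
```

View pics/w12c.png

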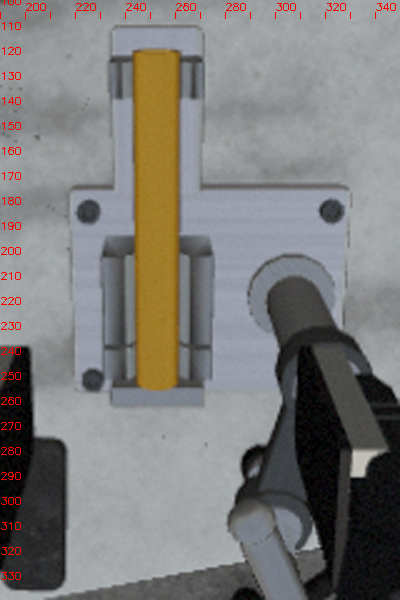

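The tube lies in both grooves with its end at the stop: in the crop it runs rows 119–255 and meets the stop face near row 254. Next, move above the T-handle and look.

```bash
python3 - <<'E'
from h import *
plan([.4848,-.054,.359],77.8,[.500,-.158,.36],99.3,4)
E
```

```text
4 x delta_pos [-2.58  0.57 -0.03] twist -0.094 norm cm 2.64 -> end [ 0.5    -0.158   0.3602] yaw 99.34
```

{"op": "apply_moves", "data": {"targets": [{"delta_pos":[-2.58,0.57,0],"twist":[0,0,-0.094],"gripper":0.4},{"delta_pos":[-2.58,0.57,0],"twist":[0,0,-0.094],"gripper":0.4},{"delta_pos":[-2.58,0.57,0],"twist":[0,0,-0.094],"gripper":0.4},{"delta_pos":[-2.58,0.57,0],"twist":[0,0,-0.094],"gripper":0.4},{"delta_pos":[0,0,0],"twist":[0,0,0],"gripper":0.4},{"delta_pos":[0,0,0],"twist":[0,0,0],"gripper":0.4}]}}

```text
time: 10.1
tool_pos: [0.4991, -0.1574, 0.3561]
tcp_rot: [[-0.161, 0.987, -0.003], [0.987, 0.161, 0.002], [0.002, -0.002, -1.0]]
wrist_force: [-0.5, 1.0, -0.0]
opening: 0.699
```

```bash
python3 snap.py 13 wrist; python3 -c "
from h import *
crop(load('wrist13.pkl'),150,100,350,370,2.2,'pics/w13c.png')"
```

```text
10.15 [ 0.4992 -0.1572  0.3564] yaw 99.29282345475822 zax [-0.002   0.0014 -1.    ] F [ 0.08 -0.2  -0.43] M [-0.037 -0.058 -0.005] op 0.696 j [-30.5   6.6 102.2   0.   71.3 -39.8]
```

View pics/w13c.png

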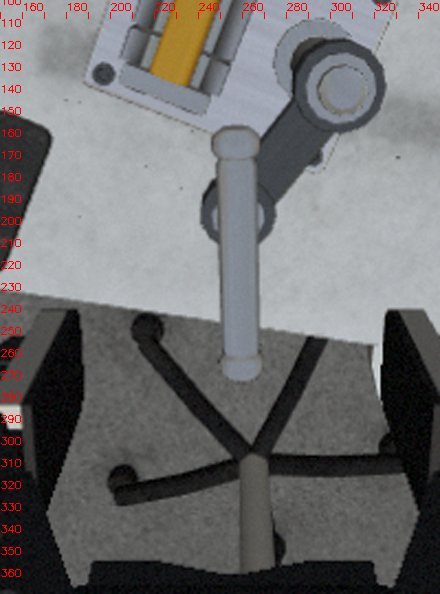

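The bar runs from (257,157) to (259.5,273), nearly aligned with the tool's x. The post top is at (305,140).

```bash
python3 - <<'E'
from h import *
from rig import bot
d=load("wrist13.pkl"); s=bot.sense(); R=np.array(s["tcp_rot"]);p=np.array(s["tool_pos"])
for z in (.128,.134):
    w=p2w(d,np.array([(236/2.2+150,126/2.2+100),(241/2.2+150,380/2.2+100)])-.5,z); t=(w-p)@R
    print(z,t.round(4),t.mean(0).round(4),np.linalg.norm(t[0]-t[1]).round(4),"ang",np.degrees(np.arctan2(*(t[0]-t[1])[1::-1])).round(2),w.mean(0))
w=p2w(d,np.array([(344/2.2+150,90/2.2+100)])-.5,.100); print("rivet",w,(w-p)@R)
E
```

```text
0.128 [[ 0.0349 -0.0007  0.2285]
 [-0.0394  0.0007  0.2284]] [-0.0023  0.      0.2284] 0.0744 ang -1.12 [ 0.4990854  -0.15910881  0.128     ]
0.134 [[ 0.0361 -0.0007  0.2225]
 [-0.036   0.0007  0.2224]] [ 0.     -0.      0.2224] 0.0721 ang -1.12 [ 0.49868014 -0.15686987  0.134     ]
rivet [[ 0.5229745  -0.11208695  0.1       ]] [[0.04024153 0.03123049 0.25644361]]
```

{"op": "apply_moves", "data": {"targets": [{"delta_pos":[-0.2,0.15,2],"twist":[0,0,-0.02],"gripper":0},{"delta_pos":[0,0,2],"twist":[0,0,0],"gripper":-0.2},{"delta_pos":[0,0,0.5],"twist":[0,0,0],"gripper":-0.2},{"delta_pos":[0,0,0],"twist":[0,0,0],"gripper":-0.2}]}}

```text
time: 10.65
tool_pos: [0.5014, -0.1591, 0.3125]
tcp_rot: [[-0.182, 0.983, -0.0], [0.983, 0.182, 0.0], [0.0, -0.0, -1.0]]
wrist_force: [0.0, 0.3, 0.1]
opening: 0.399
```

```bash
python3 snap.py 14 wrist
```

```text
10.7 [ 0.5016 -0.1594  0.3131] yaw 100.49952406721948 zax [ 5.e-04 -3.e-04 -1.e+00] F [-0.28 -0.56 -0.38] M [ 0.036  0.012 -0.01 ] op 0.4 j [-30.6  10.1 103.7   0.   66.1 -41.1]
```

View pics/wrist14.png

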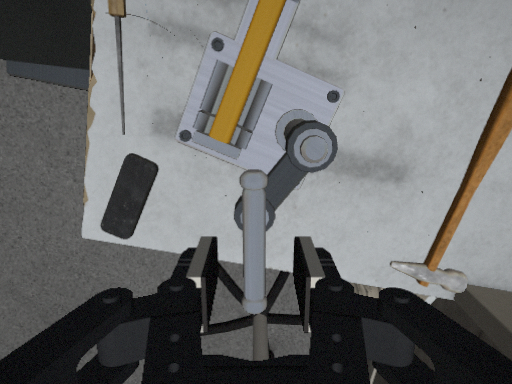

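The bar (columns 243–265) sits centred between the pads and is aligned. Descend and grip at 90 N.

{"op": "apply_moves", "data": {"targets": [{"delta_pos":[0,0,1.5],"twist":[0,0,0],"gripper":-0.2},{"delta_pos":[0,0,1.2],"twist":[0,0,0],"gripper":-0.3},{"delta_pos":[0,0,0],"twist":[0,0,0],"gripper":-0.4}], "newtons": 60}}

```text
time: 11.08
tool_pos: [0.5008, -0.1594, 0.284]
tcp_rot: [[-0.182, 0.983, -0.003], [0.983, 0.182, 0.002], [0.002, -0.002, -1.0]]
wrist_force: [-0.3, -0.2, 0.7]
opening: 0.299
```

{"op": "apply_moves", "data": {"targets": [{"delta_pos":[0,0,0],"twist":[0,0,0],"gripper":-1},{"delta_pos":[0,0,0],"twist":[0,0,0],"gripper":-1},{"delta_pos":[0,0,0],"twist":[0,0,0],"gripper":-1}], "newtons": 90}}

```text
time: 11.45
tool_pos: [0.5013, -0.1598, 0.2856]
tcp_rot: [[-0.182, 0.983, -0.0], [0.983, 0.182, -0.0], [-0.0, -0.001, -1.0]]
wrist_force: [-2.3, -2.6, -1.6]
opening: 0.11
```

```bash
python3 snap.py 15 wrist
```

```text
11.5 [ 0.5013 -0.1598  0.2856] yaw 100.48846268963159 zax [-5.e-04 -4.e-04 -1.e+00] F [-3.18 -2.8  -1.86] M [-0.366  0.435  0.106] op 0.105 j [-30.6  12.3 104.7  -0.   62.9 -41.1]
```

View pics/wrist15.png

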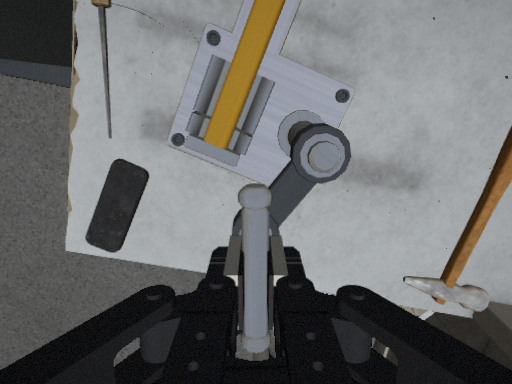

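Gripped: opening 0.105, small forces. Now I'll swing clockwise about the post with the wrist turning along, 7.5° per row.

{"op": "apply_moves", "data": {"targets": [{"delta_pos":[0.45,-0.52,0],"twist":[0,0,0.131],"gripper":-1},{"delta_pos":[0.45,-0.52,0],"twist":[0,0,0.131],"gripper":-1},{"delta_pos":[0.45,-0.52,0],"twist":[0,0,0.131],"gripper":-1},{"delta_pos":[0.45,-0.52,0],"twist":[0,0,0.131],"gripper":-1}]}}

```text
time: 12.0
tool_pos: [0.481, -0.1417, 0.2856]
tcp_rot: [[0.339, 0.941, 0.001], [0.941, -0.339, -0.001], [-0.0, 0.001, -1.0]]
wrist_force: [0.7, -2.1, -3.9]
opening: 0.106
```

```bash
cat > arm.py <<'E'
from h import *
from rig import bot
s=bot.sense(); p=s["tool_pos"]; v=np.array(p[:2])-[.5253,-.1130]
a=np.degrees(np.arctan2(v[1],v[0])); 
print("t",s["time"],"pos",p.round(4),"r",np.hypot(*v).round(4),"armdeg",round((a+12.2+180+180)%360-180,1),"yaw",yaw(s["tcp_rot"]).round(2),"zax",np.array(s["tcp_rot"])[:,2].round(4),"F",np.round(s["wrist_force"],1),"M",np.round(s["ft_torque"],3),"op",round(s["opening"],3),"j",np.round(s["joints"],0))
E
python3 arm.py
```

```text
t 12.0 pos [ 0.481  -0.1417  0.2856] r 0.0528 armdeg 45.1 yaw 70.2 zax [ 6.e-04 -5.e-04 -1.e+00] F [ 0.7 -2.1 -3.9] M [-0.339 -0.009 -0.001] op 0.106 j [-30.   9. 108.  -0.  62. -10.]
```

{"op": "apply_moves", "data": {"targets": [{"delta_pos":[0.45,-0.52,0],"twist":[0,0,0.131],"gripper":-1},{"delta_pos":[0.45,-0.52,0],"twist":[0,0,0.131],"gripper":-1},{"delta_pos":[0.45,-0.52,0],"twist":[0,0,0.131],"gripper":-1},{"delta_pos":[0.45,-0.52,0],"twist":[0,0,0.131],"gripper":-1},{"delta_pos":[0.45,-0.52,0],"twist":[0,0,0.131],"gripper":-1},{"delta_pos":[0,0,0],"twist":[0,0,0],"gripper":-1}]}}

```text
time: 12.75
tool_pos: [0.4727, -0.1086, 0.2856]
tcp_rot: [[0.839, 0.545, 0.001], [0.545, -0.839, 0.0], [0.001, 0.0, -1.0]]
wrist_force: [1.3, -0.6, -4.8]
opening: 0.109
```

```bash
python3 arm.py
```

```text
t 12.75 pos [ 0.4727 -0.1086  0.2856] r 0.0527 armdeg 7.4 yaw 33.0 zax [ 9.e-04  2.e-04 -1.e+00] F [ 1.3 -0.6 -4.8] M [-0.168 -0.246 -0.148] op 0.109 j [-27.   7. 111.   0.  62.  30.]
```

{"op": "apply_moves", "data": {"targets": [{"delta_pos":[0.3,-0.35,0],"twist":[0,0,0.087],"gripper":-1},{"delta_pos":[0.15,-0.17,0],"twist":[0,0,0.044],"gripper":-1},{"delta_pos":[0,0,0],"twist":[0,0,0],"gripper":-1}]}}

```text
time: 13.12
tool_pos: [0.4738, -0.1024, 0.2856]
tcp_rot: [[0.902, 0.432, 0.0], [0.432, -0.902, -0.001], [-0.0, 0.001, -1.0]]
wrist_force: [-0.2, -3.4, -5.3]
opening: 0.105
```

```bash
python3 arm.py
```

```text
t 13.125 pos [ 0.4738 -0.1024  0.2856] r 0.0526 armdeg 0.6 yaw 25.59 zax [ 2.e-04 -7.e-04 -1.e+00] F [-0.2 -3.4 -5.3] M [-0.562 -0.069  0.031] op 0.105 j [-26.   7. 111.  -0.  62.  38.]
```

{"op": "apply_moves", "data": {"targets": [{"delta_pos":[0.11,-0.13,0],"twist":[0,0,0.0],"gripper":-1},{"delta_pos":[0,0,0],"twist":[0,0,0],"gripper":-1}]}}

```text
time: 13.38
tool_pos: [0.474, -0.1018, 0.2856]
tcp_rot: [[0.902, 0.432, -0.001], [0.432, -0.902, -0.003], [-0.002, 0.003, -1.0]]
wrist_force: [-2.5, -10.1, -6.1]
opening: 0.108
```

```bash
python3 arm.py
```

```text
t 13.375 pos [ 0.474  -0.1018  0.2856] r 0.0525 armdeg -0.1 yaw 25.57 zax [-6.0e-04 -3.2e-03 -1.0e+00] F [ -2.5 -10.1  -6.1] M [-1.663  0.295  0.092] op 0.108 j [-26.   7. 111.  -0.  62.  38.]
```

The arm is home: 10 N against its stop with no further motion. The last joint would run short of range, so I'll re-grip half a turn back before tightening.

{"op": "apply_moves", "data": {"targets": [{"delta_pos":[-0.05,0.06,0],"twist":[0,0,0],"gripper":-1},{"delta_pos":[0,0,0],"twist":[0,0,0],"gripper":-0.3},{"delta_pos":[0,0,0],"twist":[0,0,0],"gripper":0},{"delta_pos":[0,0,0],"twist":[0,0,0],"gripper":0},{"delta_pos":[0,0,-2],"twist":[0,0,0],"gripper":0},{"delta_pos":[0,0,-2.5],"twist":[0,0,0],"gripper":0},{"delta_pos":[0,0,0],"twist":[0,0,0],"gripper":0}]}}

```text
time: 14.25
tool_pos: [0.4748, -0.1014, 0.3326]
tcp_rot: [[0.903, 0.43, 0.004], [0.43, -0.903, -0.002], [0.003, 0.003, -1.0]]
wrist_force: [-0.2, -0.3, -0.1]
opening: 0.5
```

```bash
python3 snap.py 16 wrist; python3 arm.py
```

```text
14.3 [ 0.4743 -0.1012  0.3312] yaw 25.455643048824182 zax [ 2.e-03 -7.e-04 -1.e+00] F [-0.49 -0.18 -0.7 ] M [-0.02  -0.015 -0.018] op 0.497 j [-26.1   3.5 108.8   0.   67.6  38.4]
t 14.3 pos [ 0.4743 -0.1012  0.3312] r 0.0524 armdeg -0.9 yaw 25.46 zax [ 2.e-03 -7.e-04 -1.e+00] F [-0.5 -0.2 -0.7] M [-0.02  -0.015 -0.018] op 0.497 j [-26.   3. 109.   0.  68.  38.]
```

View pics/wrist16.png

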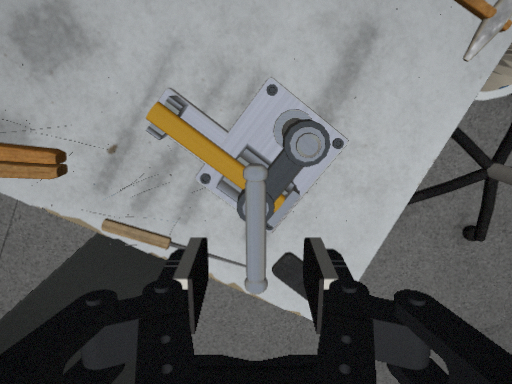

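The arm is over the V-block (boss at about (255,208)), the tube is still in the grooves, and the bar is undisturbed. I'll turn the wrist back half a turn.

{"op": "apply_moves", "data": {"targets": [{"delta_pos":[0,0,0],"twist":[0,0,-0.1745],"gripper":0},{"delta_pos":[0,0,0],"twist":[0,0,-0.1745],"gripper":0},{"delta_pos":[0,0,0],"twist":[0,0,-0.1745],"gripper":0},{"delta_pos":[0,0,0],"twist":[0,0,-0.1745],"gripper":0},{"delta_pos":[0,0,0],"twist":[0,0,-0.1745],"gripper":0},{"delta_pos":[0,0,0],"twist":[0,0,-0.1745],"gripper":0},{"delta_pos":[0,0,0],"twist":[0,0,-0.1745],"gripper":0},{"delta_pos":[0,0,0],"twist":[0,0,-0.1745],"gripper":0}]}}

```text
time: 15.3
tool_pos: [0.4735, -0.1009, 0.3291]
tcp_rot: [[-0.271, 0.962, -0.002], [0.962, 0.271, 0.001], [0.002, -0.002, -1.0]]
wrist_force: [0.1, -0.8, -0.2]
opening: 0.496
```

{"op": "apply_moves", "data": {"targets": [{"delta_pos":[0,0,0],"twist":[0,0,-0.1745],"gripper":0},{"delta_pos":[0,0,0],"twist":[0,0,-0.1745],"gripper":0},{"delta_pos":[0,0,0],"twist":[0,0,-0.1745],"gripper":0},{"delta_pos":[0,0,0],"twist":[0,0,-0.1745],"gripper":0},{"delta_pos":[0,0,0],"twist":[0,0,-0.1745],"gripper":0},{"delta_pos":[0,0,0],"twist":[0,0,-0.1745],"gripper":0},{"delta_pos":[0,0,0],"twist":[0,0,-0.1745],"gripper":0},{"delta_pos":[0,0,0],"twist":[0,0,-0.1745],"gripper":0}]}}

```text
time: 16.3
tool_pos: [0.4735, -0.1009, 0.3291]
tcp_rot: [[-0.995, -0.1, -0.002], [-0.1, 0.995, 0.001], [0.002, 0.001, -1.0]]
wrist_force: [-1.1, -0.5, -0.4]
opening: 0.499
```

{"op": "apply_moves", "data": {"targets": [{"delta_pos":[0,0,0],"twist":[0,0,-0.1745],"gripper":-0.1},{"delta_pos":[0,0,0],"twist":[0,0,-0.1745],"gripper":-0.2},{"delta_pos":[0,0,0],"twist":[0,0,0],"gripper":-0.2},{"delta_pos":[0,0,0],"twist":[0,0,0],"gripper":-0.2}]}}

```text
time: 16.8
tool_pos: [0.4738, -0.1011, 0.3299]
tcp_rot: [[-0.905, -0.426, -0.001], [-0.426, 0.905, 0.001], [0.001, 0.001, -1.0]]
wrist_force: [0.5, 0.3, -0.1]
opening: 0.398
```

```bash
python3 snap.py 17 wrist; python3 -c "
from h import *
crop(load('wrist17.pkl'),150,100,350,370,2.2,'pics/w17c.png')"
```

```text
16.85 [ 0.4738 -0.1011  0.3301] yaw -154.7572082945098 zax [-8.e-04  4.e-04 -1.e+00] F [-0.36 -0.04 -0.75] M [ 0.02   0.026 -0.036] op 0.4 j [ -26.1    3.5  108.9    0.    67.6 -141.4]
```

View pics/w17c.png

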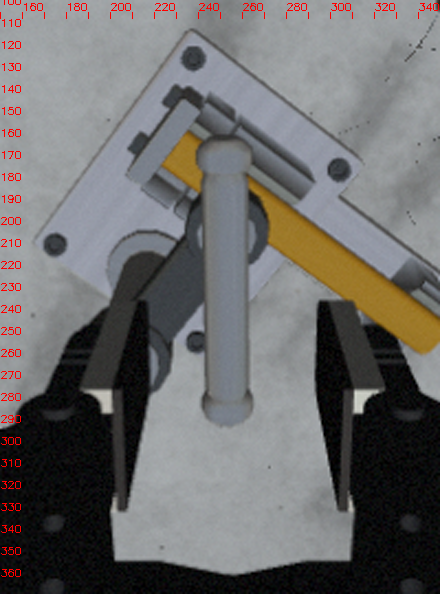

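The bar is at column 253 and the pad midline at 255–256. I'll shift 1 mm, descend and grip.

{"op": "apply_moves", "data": {"targets": [{"delta_pos":[0,-0.1,2],"twist":[0,0,0],"gripper":-0.2},{"delta_pos":[0,0,2],"twist":[0,0,0],"gripper":-0.2},{"delta_pos":[0,0,0.5],"twist":[0,0,0],"gripper":-0.3},{"delta_pos":[0,0,0],"twist":[0,0,0],"gripper":-0.5},{"delta_pos":[0,0,0],"twist":[0,0,0],"gripper":-1},{"delta_pos":[0,0,0],"twist":[0,0,0],"gripper":-1},{"delta_pos":[0,0,0],"twist":[0,0,0],"gripper":-1}], "newtons": 90}}

```text
time: 17.73
tool_pos: [0.4747, -0.1022, 0.2864]
tcp_rot: [[-0.903, -0.429, 0.001], [-0.429, 0.903, -0.001], [-0.001, -0.001, -1.0]]
wrist_force: [-1.0, 1.7, 6.2]
opening: 0.105
```

```bash
python3 arm.py
```

```text
t 17.725 pos [ 0.4747 -0.1022  0.2864] r 0.0518 armdeg 0.1 yaw -154.6 zax [ 1.1e-03 -5.0e-04 -1.0e+00] F [-1.   1.7  6.2] M [0.186 0.265 0.055] op 0.105 j [ -26.    7.  111.    0.   62. -142.]
```

{"op": "apply_moves", "data": {"targets": [{"delta_pos":[0,0,0.05],"twist":[0,0,0.15],"gripper":-1},{"delta_pos":[0,0,0.05],"twist":[0,0,0.15],"gripper":-1},{"delta_pos":[0,0,0.05],"twist":[0,0,0.15],"gripper":-1},{"delta_pos":[0,0,0.04],"twist":[0,0,0.15],"gripper":-1},{"delta_pos":[0,0,0],"twist":[0,0,0],"gripper":-1}]}}

```text
time: 18.35
tool_pos: [0.4747, -0.1025, 0.2845]
tcp_rot: [[-0.987, 0.158, 0.001], [0.158, 0.987, -0.001], [-0.001, -0.001, -1.0]]
wrist_force: [-2.0, -1.1, 5.0]
opening: 0.105
```

```bash
python3 arm.py
```

```text
t 18.35 pos [ 0.4747 -0.1025  0.2845] r 0.0517 armdeg 0.5 yaw 170.91 zax [ 0.0012 -0.0012 -1.    ] F [-2.  -1.1  5. ] M [-0.19   0.301 -0.16 ] op 0.105 j [ -26.    8.  111.   -0.   62. -107.]
```

{"op": "apply_moves", "data": {"targets": [{"delta_pos":[0,0,0.05],"twist":[0,0,0.15],"gripper":-1}]}}

```text
time: 18.48
tool_pos: [0.4747, -0.1025, 0.284]
tcp_rot: [[-0.952, 0.305, 0.001], [0.305, 0.952, -0.001], [-0.002, -0.001, -1.0]]
wrist_force: [-2.3, -0.4, 5.3]
opening: 0.104
```

```bash
python3 arm.py
```

```text
t 18.475 pos [ 0.4747 -0.1025  0.284 ] r 0.0517 armdeg 0.4 yaw 162.24 zax [ 0.0012 -0.0013 -1.    ] F [-2.3 -0.4  5.3] M [-0.114  0.356  0.143] op 0.104 j [-26.   8. 111.  -0.  62. -98.]
```

{"op": "apply_moves", "data": {"targets": [{"delta_pos":[0,0,0.05],"twist":[0,0,0.1],"gripper":-1}]}}

```text
time: 18.6
tool_pos: [0.4747, -0.1025, 0.2837]
tcp_rot: [[-0.917, 0.399, 0.001], [0.399, 0.917, -0.001], [-0.002, -0.001, -1.0]]
wrist_force: [-3.6, -0.7, 7.6]
opening: 0.107
```

```bash
python3 arm.py
```

```text
t 18.6 pos [ 0.4747 -0.1025  0.2837] r 0.0517 armdeg 0.5 yaw 156.49 zax [ 0.0011 -0.0014 -1.    ] F [-3.6 -0.7  7.6] M [-0.054  0.593  0.045] op 0.107 j [-26.   8. 111.  -0.  62. -93.]
```

Drag is about 0.14 N m while turning. Rotated 0.85 rad so far; I'll go on in small steps.

{"op": "apply_moves", "data": {"targets": [{"delta_pos":[0,0,0.03],"twist":[0,0,0.1],"gripper":-1},{"delta_pos":[0,0,0.03],"twist":[0,0,0.1],"gripper":-1},{"delta_pos":[0,0,0.03],"twist":[0,0,0.1],"gripper":-1}]}}

```text
time: 18.98
tool_pos: [0.4746, -0.1026, 0.2828]
tcp_rot: [[-0.758, 0.652, 0.001], [0.652, 0.758, -0.002], [-0.002, -0.001, -1.0]]
wrist_force: [-2.9, -1.5, 6.4]
opening: 0.104
```

```bash
python3 arm.py
```

```text
t 18.975 pos [ 0.4746 -0.1026  0.2828] r 0.0517 armdeg 0.6 yaw 139.33 zax [ 9.0e-04 -1.7e-03 -1.0e+00] F [-2.9 -1.5  6.4] M [-0.224  0.564  0.119] op 0.104 j [-26.   8. 111.  -0.  62. -76.]
```

{"op": "apply_moves", "data": {"targets": [{"delta_pos":[0,0,0.03],"twist":[0,0,0.1],"gripper":-1},{"delta_pos":[0,0,0.03],"twist":[0,0,0.1],"gripper":-1}]}}

```text
time: 19.23
tool_pos: [0.4746, -0.1027, 0.2821]
tcp_rot: [[-0.614, 0.789, 0.001], [0.789, 0.614, -0.002], [-0.002, -0.001, -1.0]]
wrist_force: [-4.6, -1.0, 6.0]
opening: 0.106
```

```bash
python3 arm.py
```

```text
t 19.225 pos [ 0.4746 -0.1027  0.2821] r 0.0517 armdeg 0.7 yaw 127.87 zax [ 6.0e-04 -1.8e-03 -1.0e+00] F [-4.6 -1.   6. ] M [-0.254  0.611  0.066] op 0.106 j [-26.   8. 111.  -0.  62. -64.]
```

{"op": "apply_moves", "data": {"targets": [{"delta_pos":[0.08,0.02,0.03],"twist":[0,0,0.1],"gripper":-1},{"delta_pos":[0,0,0.03],"twist":[0,0,0.1],"gripper":-1}]}}

```text
time: 19.48
tool_pos: [0.4744, -0.1024, 0.2815]
tcp_rot: [[-0.445, 0.896, 0.001], [0.896, 0.445, -0.003], [-0.003, -0.0, -1.0]]
wrist_force: [-2.5, -4.9, 5.1]
opening: 0.108
```

```bash
python3 arm.py
```

```text
t 19.475 pos [ 0.4744 -0.1024  0.2815] r 0.052 armdeg 0.5 yaw 116.41 zax [ 0.0012 -0.0032 -1.    ] F [-2.5 -4.9  5.1] M [-0.76   0.537  0.129] op 0.108 j [-26.   8. 111.  -0.  61. -53.]
```

{"op": "apply_moves", "data": {"targets": [{"delta_pos":[0,0,0.03],"twist":[0,0,0.1],"gripper":-1},{"delta_pos":[0,0,0.03],"twist":[0,0,0.1],"gripper":-1}]}}

```text
time: 19.73
tool_pos: [0.4743, -0.1025, 0.2809]
tcp_rot: [[-0.258, 0.966, 0.001], [0.966, 0.258, -0.003], [-0.003, 0.0, -1.0]]
wrist_force: [-3.6, -5.0, 5.4]
opening: 0.106
```

```bash
python3 arm.py
```

```text
t 19.725 pos [ 0.4743 -0.1025  0.2809] r 0.0521 armdeg 0.5 yaw 104.96 zax [ 9.0e-04 -3.2e-03 -1.0e+00] F [-3.6 -5.   5.4] M [-0.762  0.619  0.19 ] op 0.106 j [-26.   8. 111.  -0.  61. -41.]
```

{"op": "apply_moves", "data": {"targets": [{"delta_pos":[0,0,0.03],"twist":[0,0,0.08],"gripper":-1}]}}

```text
time: 19.85
tool_pos: [0.4743, -0.1025, 0.2807]
tcp_rot: [[-0.181, 0.984, 0.001], [0.984, 0.181, -0.003], [-0.003, 0.0, -1.0]]
wrist_force: [-3.8, -5.4, 6.4]
opening: 0.106
```

```bash
python3 arm.py
```

```text
t 19.85 pos [ 0.4743 -0.1025  0.2807] r 0.0521 armdeg 0.6 yaw 100.4 zax [ 8.0e-04 -3.3e-03 -1.0e+00] F [-3.8 -5.4  6.4] M [-0.813  0.648  0.178] op 0.106 j [-26.   8. 111.  -0.  61. -37.]
```

{"op": "apply_moves", "data": {"targets": [{"delta_pos":[0,0,0.03],"twist":[0,0,0.08],"gripper":-1}]}}

```text
time: 19.98
tool_pos: [0.4743, -0.1025, 0.2805]
tcp_rot: [[-0.102, 0.995, 0.001], [0.995, 0.102, -0.003], [-0.003, 0.0, -1.0]]
wrist_force: [-4.7, -4.8, 7.4]
opening: 0.106
```

```bash
python3 arm.py
```

```text
t 19.975 pos [ 0.4743 -0.1025  0.2805] r 0.0521 armdeg 0.6 yaw 95.83 zax [ 7.0e-04 -3.3e-03 -1.0e+00] F [-4.7 -4.8  7.4] M [-0.777  0.787  0.168] op 0.106 j [-26.   8. 111.  -0.  61. -32.]
```

{"op": "apply_moves", "data": {"targets": [{"delta_pos":[0,0,0.03],"twist":[0,0,0.08],"gripper":-1},{"delta_pos":[0,0,0.03],"twist":[0,0,0.08],"gripper":-1}]}}

```text
time: 20.23
tool_pos: [0.4743, -0.1025, 0.2801]
tcp_rot: [[0.058, 0.998, 0.001], [0.998, -0.058, -0.003], [-0.003, 0.001, -1.0]]
wrist_force: [-5.5, -4.4, 9.7]
opening: 0.107
```

```bash
python3 arm.py
```

```text
t 20.225 pos [ 0.4743 -0.1025  0.2801] r 0.0521 armdeg 0.6 yaw 86.68 zax [ 5.0e-04 -3.3e-03 -1.0e+00] F [-5.5 -4.4  9.7] M [-0.816  0.904  0.253] op 0.107 j [-26.   8. 111.  -0.  61. -23.]
```

{"op": "apply_moves", "data": {"targets": [{"delta_pos":[0,0,0.03],"twist":[0,0,0.08],"gripper":-1}]}}

```text
time: 20.35
tool_pos: [0.4742, -0.1025, 0.2798]
tcp_rot: [[0.137, 0.991, 0.0], [0.991, -0.137, -0.003], [-0.003, 0.001, -1.0]]
wrist_force: [-6.9, -5.4, 11.3]
opening: 0.105
```

```bash
python3 arm.py
```

```text
t 20.35 pos [ 0.4742 -0.1025  0.2798] r 0.0521 armdeg 0.6 yaw 82.1 zax [ 3.0e-04 -3.4e-03 -1.0e+00] F [-6.9 -5.4 11.3] M [-0.7    1.07   0.245] op 0.105 j [-26.   8. 111.  -0.  61. -18.]
```

{"op": "apply_moves", "data": {"targets": [{"delta_pos":[0,0,0.0],"twist":[0,0,0.08],"gripper":-1}]}}

```text
time: 20.48
tool_pos: [0.4742, -0.1025, 0.2797]
tcp_rot: [[0.216, 0.976, 0.0], [0.976, -0.216, -0.003], [-0.003, 0.001, -1.0]]
wrist_force: [-5.5, -4.4, 7.7]
opening: 0.11
```

```bash
python3 arm.py
```

```text
t 20.475 pos [ 0.4742 -0.1025  0.2797] r 0.0522 armdeg 0.6 yaw 77.52 zax [ 3.0e-04 -3.4e-03 -1.0e+00] F [-5.5 -4.4  7.7] M [-0.762  0.931  0.337] op 0.11 j [-26.   8. 111.  -0.  61. -14.]
```

{"op": "apply_moves", "data": {"targets": [{"delta_pos":[0,0,0.02],"twist":[0,0,0.06],"gripper":-1}]}}

```text
time: 20.6
tool_pos: [0.4742, -0.1025, 0.2795]
tcp_rot: [[0.274, 0.962, 0.0], [0.962, -0.274, -0.003], [-0.003, 0.001, -1.0]]
wrist_force: [-6.5, -5.6, 10.2]
opening: 0.106
```

```bash
python3 arm.py
```

```text
t 20.6 pos [ 0.4742 -0.1025  0.2795] r 0.0522 armdeg 0.6 yaw 74.11 zax [ 2.0e-04 -3.4e-03 -1.0e+00] F [-6.5 -5.6 10.2] M [-0.755  0.978  0.385] op 0.106 j [-26.   8. 111.  -0.  61. -10.]
```

The torque while turning has reached about 0.38 N m (0.22–0.25 above drag), and the trend puts first touch near 1.8 rad. That is a firm grip, so I stop here, relieve the side load and let go.

{"op": "apply_moves", "data": {"targets": [{"delta_pos":[-0.05,-0.05,-0.05],"twist":[0,0,0],"gripper":-1}]}}

```text
time: 20.72
tool_pos: [0.4738, -0.1026, 0.2796]
tcp_rot: [[0.273, 0.962, 0.002], [0.962, -0.273, -0.003], [-0.002, 0.002, -1.0]]
wrist_force: [1.5, -4.0, -1.7]
opening: 0.109
```

```bash
python3 snap.py 18 wrist; python3 arm.py; python3 -c "
from h import *
crop(load('wrist18.pkl'),150,0,400,300,2,'pics/w18c.png')"
```

```text
20.775 [ 0.4738 -0.1026  0.2796] yaw 74.19925889903257 zax [ 0.0018 -0.0026 -1.    ] F [-1.41 -6.17  3.6 ] M [-0.861  0.257  0.162] op 0.104 j [-2.630e+01  7.900e+00  1.109e+02 -1.000e-01  6.110e+01 -1.040e+01]
t 20.775 pos [ 0.4738 -0.1026  0.2796] r 0.0525 armdeg 0.8 yaw 74.2 zax [ 0.0018 -0.0026 -1.    ] F [-1.4 -6.2  3.6] M [-0.861  0.257  0.162] op 0.104 j [-26.   8. 111.  -0.  61. -10.]
```

View pics/w18c.png

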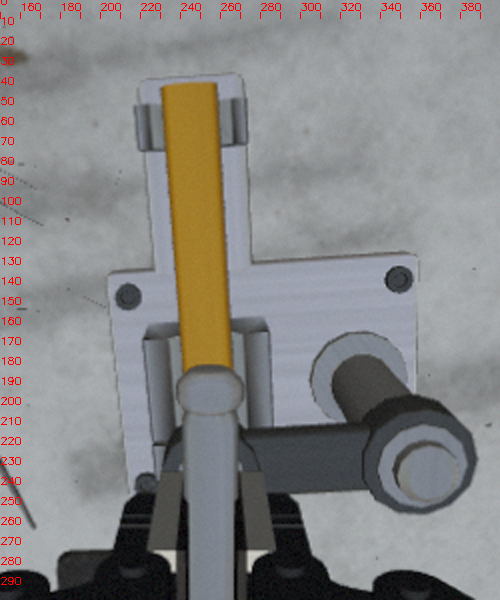

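The arm is square across the tube and the tube is still in place. Release and rise.

{"op": "apply_moves", "data": {"targets": [{"delta_pos":[0,0,0],"twist":[0,0,0],"gripper":-0.5},{"delta_pos":[0,0,0],"twist":[0,0,0],"gripper":-0.2},{"delta_pos":[0,0,0],"twist":[0,0,0],"gripper":0},{"delta_pos":[0,0,-1],"twist":[0,0,0],"gripper":0},{"delta_pos":[0,0,-4],"twist":[0,0,0],"gripper":0},{"delta_pos":[0,0,-4],"twist":[0,0,0],"gripper":0},{"delta_pos":[0,0,-4],"twist":[0,0,0],"gripper":0},{"delta_pos":[0,0,0],"twist":[0,0,0],"gripper":0}]}}

```text
time: 21.78
tool_pos: [0.4744, -0.102, 0.4132]
tcp_rot: [[0.272, 0.962, 0.007], [0.962, -0.272, -0.003], [-0.001, 0.008, -1.0]]
wrist_force: [0.6, 0.3, 0.2]
opening: 0.501
```

```bash
python3 snap.py 19 wrist top; python3 -c "
from h import *
crop(load('wrist19.pkl'),150,60,400,340,2.1,'pics/w19c.png')"
```

```text
21.875 [ 0.4734 -0.1016  0.4094] yaw 74.19141257275143 zax [ 1.1e-03 -4.0e-04 -1.0e+00] F [ 0.17  0.06 -0.26] M [0.021 0.029 0.023] op 0.499 j [-26.2  -1.8 104.5   0.   77.2 -10.4]
```

View pics/w19c.png

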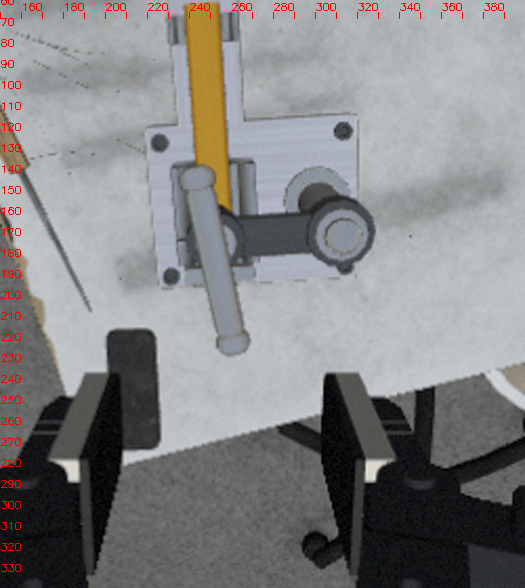

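View pics/top19.png

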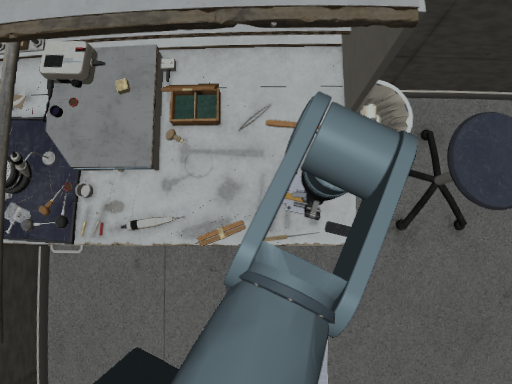

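The bar has eased back about 11° from the gripper's heading after release, as foretold ("eases a little, then holds"). I'll back off and check that it has settled.

{"op": "apply_moves", "data": {"targets": [{"delta_pos":[4,0,-2],"twist":[0,0,0],"gripper":0},{"delta_pos":[4,0,-2],"twist":[0,0,0],"gripper":0},{"delta_pos":[0,0,0],"twist":[0,0,0],"gripper":0},{"delta_pos":[0,0,0],"twist":[0,0,0],"gripper":0},{"delta_pos":[0,0,0],"twist":[0,0,0],"gripper":0},{"delta_pos":[0,0,0],"twist":[0,0,0],"gripper":0}]}}

```text
time: 22.62
tool_pos: [0.495, -0.0255, 0.448]
tcp_rot: [[0.274, 0.962, -0.001], [0.962, -0.274, 0.0], [-0.0, -0.001, -1.0]]
wrist_force: [-0.2, -0.8, 0.9]
opening: 0.498
```

```bash
python3 snap.py 20 wrist; python3 - <<'E'
from h import *
d=load('wrist20.pkl'); crop(d,170,70,370,310,2.4,'pics/w20c.png')
e19=p2w(load('wrist19.pkl'),np.array([(150+198/2.1,60+178/2.1),(150+232/2.1,60+342/2.1)])-.5,.124); b=e19[0]-e19[1]; print("bar19",e19.mean(0),np.degrees(np.arctan2(b[1],b[0])))
E
```

```text
22.675 [ 0.4951 -0.0254  0.4482] yaw 74.1170050958165 zax [-1.e-03  2.e-04 -1.e+00] F [-0.29  0.51  0.48] M [ 0.041  0.027 -0.005] op 0.499 j [-16.7  -2.  100.2  -0.   81.9  -0.8]
bar19 [ 0.47295042 -0.10110903  0.124     ] 85.33081500576986
```

View pics/w20c.png

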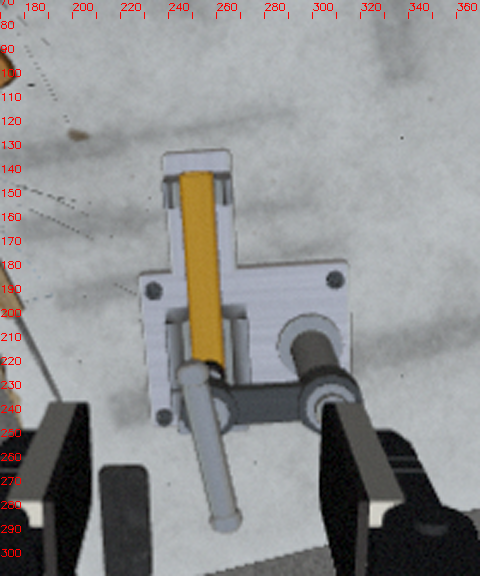

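```bash
python3 - <<'E'
from h import *
from rig import cams,bot
d=load('wrist20.pkl')
e=p2w(d,np.array([(170+194/2.4,70+374/2.4),(170+226/2.4,70+519/2.4)])-.5,.124); b=e[0]-e[1]; print("bar20",e.mean(0),np.degrees(np.arctan2(b[1],b[0])))
t=p2w(d,np.array([(170+197/2.4,70+171/2.4),(170+207/2.4,70+362/2.4)])-.5,.046); b=t[0]-t[1]; print("tube dir",np.degrees(np.arctan2(b[1],b[0])),"far end",t[0])
c,s=np.cos(np.radians(-12.2)),np.sin(np.radians(-12.2)); r=t[0][:2]-[.4745,-.102]; print("tube far end jig",c*r[0]+s*r[1],-s*r[0]+c*r[1])
crop(cams.snapshot("scene"),230,140,350,230,6.5,"pics/s20c.png")
E
```

```text
bar20 [ 0.47344301 -0.10065102  0.124     ] 85.49671126228502
tube dir 76.91268971802106 far end [ 0.49434638 -0.00626051  0.046     ]
tube far end jig -0.0008339662277169792 0.09777133352346468
```

View pics/s20c.png

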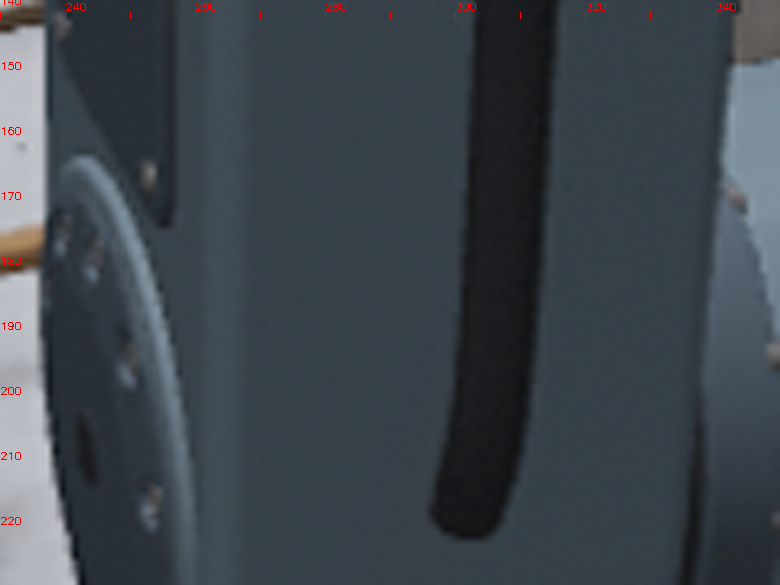

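The bar angle is unchanged at 85.4° (85.3 then 85.5), so the screw has settled. With the known camera bias of about 1.5 mm removed, the tube's far end is at jig y of about 96, which matches the stop. The robot is clear of everything, so I hand in.

```bash
python3 -c "
from rig import ticket
print(ticket.job_done())"
```

```text
the job is handed in; nothing more can be done
None
```

The tube is in the jig and clamped, and the job was handed in at about 23 s of the 64 s.

- **Tube:** I laid it in the grooves and pushed it along until it met about 10 N of resistance at the end stop. After I let go, the wrist picture showed it lying in both grooves with its end at the stop. The last picture put its far end at jig y of about 97.8 mm, against 96 mm expected. That fits once I allow for the roughly 1.5 mm camera bias I saw on the handle.
- **Clamp arm:** I swung it home by the T-handle until it met its own stop, at about 10 N with no further motion. I then re-gripped the handle half a turn back, so the wrist had enough range to tighten.
- **Tightening:** I turned the handle clockwise about 2.3 rad, with first touch near 1.8 rad. The torque ended near 0.38 N m against a drag of about 0.13 to 0.14 N m. That is roughly 0.22 to 0.25 N m above the drag, below the 0.4 that crushes the tube.
- **After letting go:** The handle eased back about 11° and then held, at 85.3° and 85.5° in two pictures 0.8 s apart. From the stated stiffness I estimate about 0.13 N m, or 40 N, is still on the tube; I did not measure that directly.
- **Not fully checked:** The arm blocked the scene camera at the end, so it gave no second view. The arm-angle reading was 0.5 to 0.8° off zero during tightening, but the arm did not move under about 5 N of push, and the pictures show it square across the tube. I saw no bystander tool moved in the pictures, though I did not measure their positions.

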